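Restock the cap hopper of a tube filler and release it to run

ROBOT

A 7-joint arm with a two-finger parallel gripper is mounted at the origin on the work surface. World frame = base frame: x ahead of the robot, y to its left, z up, the work surface at z = 0. Lengths are in m, angles in rad, forces in N, time in s.
With the tool pointing down it reaches from about 0.35 to 0.9 m from the base axis. Payload 7.2 kg.
Tool frame: the origin (TCP) lies midway between the tips of the shut fingers; the grasp point (between the pads) lies 19 mm behind it; z points along the fingers, y is the direction in which the jaws open and shut (so a half turn about z gives the same grasp; the last joint's range is limited). The gripper opens to 88 mm and grips with 3 to 60 N. Pads are 20 mm wide; open, the fingers measure 115 mm over their backs; the gripper's body (75 mm by 178 mm) begins 61 mm behind the grasp point.
Start: joints at [1.123, 0.411, -0.013, 1.596, 0.006, 1.134, -0.082], TCP at [0.232, -0.58, 0.223] pointing down, gripper open.
Joint ranges: [-2.95, 2.95], [-0.29, 1.99], [-1.47, 1.44], [0.14, 2.54], [-1.03, 4.17], [0.13, 1.85], [-2.86, 2.86]. Speed limits (rad/s): [2.39, 2.39, 3.01, 3.01, 3.14, 3.14, 3.14].

INTERFACE

Orientations are given as [roll, pitch, yaw] about the fixed x, y, z axes, in that order (R = Rz(yaw) Ry(pitch) Rx(roll)).
In Python, from station import sense, grab_frame, camera_model, job_done gives the robot as it stands.
- The arm moves only by the shell command python3 -m pendant 'ROWS'. ROWS is JSON, a list of rows, each a list of 3 entries, a list of its own where there are three numbers: the closure in counts, from 0 (fully open) to 255 (shut), then the shift along the tool's x, y, z in cm, then the turn, a rotation vector about the tool's x, y, z in rad. A call has 1 to 5 rows; each row is the pose to reach, as a shift and turn from the pose commanded when the call began, along the tool's axes at that moment; what a row does not reach only later rows make up. A row lasts 1/8 s, in which the tool goes at most 62.5 mm and 10.7 degrees, less where a joint would pass 70% of its speed; a pose out of reach is approached as far as the arm can. A call with a gripper value outside its range is refused whole. The fingers move at their own pace and stop on an object; the grip force is fixed at half the most. Time passes only in rows, so rows that repeat a pose let the fingers close. It gives the time, the measured TCP pose, the force and the opening at its end, in the units of the state.
- sense(): the state, without advancing time (a new reading comes with each control period).
- grab_frame(name): name is "side" or "top"; returns the picture (400x640x3 uint8, red, green, blue); there is no depth.
- camera_model(name): a dict with "camera_matrix" (3x3 intrinsics, pixels), "xyz" and "orientation" of the camera in the world. Camera axes: x right, y up, looking along -z (the intrinsics and any distortion apply to the point x, -y, -z); pixel columns grow to the right and rows downward; lengths in m; the calibration is good to about 2 mm. A picture is of the moment at which its call begins. camera_model takes no time and is no camera call.
- job_done(): hands the job in, once; it reports no verdict.
The state is a dict: "t": time; "joint_positions": joint angles; "qd": joint speeds; "joint_efforts": joint torques, N m; "position": TCP position; "eef_rot": TCP orientation; "force": force on the tool from outside, world axes, zero at the start; "wrist_torque": the same for the moment, N m; "grip_width": finger opening in m.
Only numpy, scipy, OpenCV 4.12 (cv2) and the standard library are available. Lean on these libraries where they do the work, as an engineer would, in place of code of your own. Each camera call takes 0.05 s, during which the arm holds its last target.

TASK

Restock the cap hopper from the two bins of caps, one bin after the other: lift the bin straight out of the organiser frame before you tip it, tip its caps into the open steel hopper, and set the empty bin back fully home in its pocket before you take the next; put the caps lying loose on the deck into the hopper too. When every cap is in the hopper and both bins are back, push the selector down and, keeping it pressed, turn it clockwise all the way from stop to run, then let it spring up. Leave the bin with the disc and everything else where it is.

Things in the scene. Friction and masses are not known exactly. Their poses are not given: they have to be found in the camera images.
- frame: aluminium organiser frame fixed to the deck, 112 mm (x) by 208 mm (y), walls 4 mm thick and 34 mm high over the deck; three open-topped pockets in a row along its y, centred at y = -68, 0 and +68 mm, x = 0, each 104 x 64 mm inside with a 4 mm floor. Origin: centre of its underside, on the deck. Left or right of the deck
- bin_a: grey plastic pick bin holding caps, snug in one pocket (2 mm play each side), 140 g. 100 mm long (x), 60 wide (y), walls and floor 3 mm, sides and back 45 high. Its front (-x) is a low lip sloping out at 28 degrees to 17 mm high: caps slide out over it when tipped front down by some 75 degrees. Origin: centre of the underside; seated, 4 mm above the frame's origin
- bin_a_tab (a point): upright flat grip tab at the back (+x) of bin_a, 10 mm thick in x, 30 mm wide in y, rising from the back wall to 85 mm above the underside. The point: middle of the tab, 73 mm above the underside (12 mm below the tab's top), 45 mm from the bin's origin towards +x; axes as the bin's
- bin_b: the other bin with caps in it, in another pocket: same size, shape, tab and axes as bin_a
- bin_b_tab (a point): the same point on bin_b's tab
- disc_bin: third such bin in the remaining pocket, holding one flat white disc (42 mm across, 9 mm thick); not to be moved
- disc: the flat white disc in disc_bin; not part of the job
- hopper: square open steel hopper fixed to the deck, 160 x 160 mm outside, walls and floor 4 mm, rim 60 mm above the deck, a short look-only chute on its +x side. Origin: centre of its underside, on the deck. Left or right of the deck, opposite the frame
- cap1: white cap, a solid cylinder 24 mm across and 20 mm high, 15 g; origin at the centre of its underside, z its axis; it starts in bin_a (one or two do; an absent one is None)
- cap2: white cap, a solid cylinder 24 mm across and 20 mm high, 15 g; origin at the centre of its underside, z its axis; it starts in bin_a (one or two do; an absent one is None)
- cap3: white cap, a solid cylinder 24 mm across and 20 mm high, 15 g; origin at the centre of its underside, z its axis; it starts in bin_b (one or two do; an absent one is None)
- cap4: white cap, a solid cylinder 24 mm across and 20 mm high, 15 g; origin at the centre of its underside, z its axis; it starts in bin_b (one or two do; an absent one is None)
- cap5: white cap, a solid cylinder 24 mm across and 20 mm high, 15 g; origin at the centre of its underside, z its axis; it starts standing loose on the deck between the frame and the hopper (two or three do; an absent one is None)
- cap6: white cap, a solid cylinder 24 mm across and 20 mm high, 15 g; origin at the centre of its underside, z its axis; it starts standing loose on the deck between the frame and the hopper (two or three do; an absent one is None)
- cap7: white cap, a solid cylinder 24 mm across and 20 mm high, 15 g; origin at the centre of its underside, z its axis; it starts standing loose on the deck between the frame and the hopper (two or three do; an absent one is None)
- selector: grey housing of the stop-release selector fixed to the deck, 100 x 100 mm, 50 mm high (54 mm at the middle), towards the far middle of the deck; origin at the centre of its underside
- handle_grip (a point): on the selector's axis, 12 mm below the top of its black bar handle (bar 46 mm long, 14 mm thick, 28 mm high, its top 98 mm above the deck, standing on a 48 mm disc whose top is 70 mm above the deck); it goes down and turns with the handle; its x axis lies along the bar, so pinch across y
- plunger (a joint): how far the selector is pressed down (m): 0 up, 0.008 fully down; sprung, about 2 N to start and 7 N fully down, and it springs up when let go
- handle (a joint): how far the selector is turned (rad), clockwise seen from above: about 0 at stop (white line on the bar at the housing's bar-shaped mark), 1.4 at its end stop, run (white line at the round dot); light friction, stays where left
- puck_a: white flanged tube puck, 60 mm across the flange, 48 mm high, standing on the deck; not part of the job; origin at the centre of its underside
- puck_b: another such tube puck; not part of the job
- driver: a 160 mm screwdriver lying on the deck near the robot; not part of the job
- collet: steel collet, 40 mm across, 30 mm high, standing on the deck near the robot; not part of the job
- grease_tin: plain metal tin, 60 mm across, 45 mm high, at the far left of the deck; not part of the job
There are look-alikes about, which are no part of the job. Leave any green look-alike of the bin_a alone.

How it is judged:
On the way, in this order (a step that is already met when the one before it is completed fails the run):
1. a cap bin is lifted level, clear above the organiser frame (((z of bin_a in the frame of frame above 0.038 m and angle between bin_a's own z axis and vertical below 0.3 rad) or (z of bin_b in the frame of frame above 0.038 m and angle between bin_b's own z axis and vertical below 0.3 rad))), for 0.1 s.
2. a cap bin is tipped over the hopper (((angle between bin_a's own z axis and vertical above 0.7 rad and horizontal distance between bin_a and hopper below 0.2 m) or (angle between bin_b's own z axis and vertical above 0.7 rad and horizontal distance between bin_b and hopper below 0.2 m))), for 0.1 s.
3. one cap bin is emptied and home in its pocket and the other is lifted level, clear above the frame ((((z of bin_a in the frame of frame below 0.009 m and x of bin_a in the frame of frame between -0.008 and 0.008 m and y of bin_a in the frame of frame between -0.08 and 0.08 m and angle between bin_a's own z axis and vertical below 0.06 rad) and distance between each of cap1, cap2 and bin_a above 0.06 m and (z of bin_b in the frame of frame above 0.038 m and angle between bin_b's own z axis and vertical below 0.3 rad)) or ((z of bin_b in the frame of frame below 0.009 m and x of bin_b in the frame of frame between -0.008 and 0.008 m and y of bin_b in the frame of frame between -0.08 and 0.08 m and angle between bin_b's own z axis and vertical below 0.06 rad) and distance between each of cap3, cap4 and bin_b above 0.06 m and (z of bin_a in the frame of frame above 0.038 m and angle between bin_a's own z axis and vertical below 0.3 rad)))), for 0.1 s.
4. one cap bin is emptied and home in its pocket and the other is tipped over the hopper ((((z of bin_a in the frame of frame below 0.009 m and x of bin_a in the frame of frame between -0.008 and 0.008 m and y of bin_a in the frame of frame between -0.08 and 0.08 m and angle between bin_a's own z axis and vertical below 0.06 rad) and distance between each of cap1, cap2 and bin_a above 0.06 m and (angle between bin_b's own z axis and vertical above 0.7 rad and horizontal distance between bin_b and hopper below 0.2 m)) or ((z of bin_b in the frame of frame below 0.009 m and x of bin_b in the frame of frame between -0.008 and 0.008 m and y of bin_b in the frame of frame between -0.08 and 0.08 m and angle between bin_b's own z axis and vertical below 0.06 rad) and distance between each of cap3, cap4 and bin_b above 0.06 m and (angle between bin_a's own z axis and vertical above 0.7 rad and horizontal distance between bin_a and hopper below 0.2 m)))), for 0.1 s.
5. every cap is in the hopper and both bins are home in their pockets, the selector still at stop (x of cap1 in the frame of hopper between -0.08 and 0.08 m and y of cap1 in the frame of hopper between -0.08 and 0.08 m and z of cap1 in the frame of hopper between -0.01 and 0.055 m and x of cap2 in the frame of hopper between -0.08 and 0.08 m and y of cap2 in the frame of hopper between -0.08 and 0.08 m and z of cap2 in the frame of hopper between -0.01 and 0.055 m and x of cap3 in the frame of hopper between -0.08 and 0.08 m and y of cap3 in the frame of hopper between -0.08 and 0.08 m and z of cap3 in the frame of hopper between -0.01 and 0.055 m and x of cap4 in the frame of hopper between -0.08 and 0.08 m and y of cap4 in the frame of hopper between -0.08 and 0.08 m and z of cap4 in the frame of hopper between -0.01 and 0.055 m and x of cap5 in the frame of hopper between -0.08 and 0.08 m and y of cap5 in the frame of hopper between -0.08 and 0.08 m and z of cap5 in the frame of hopper between -0.01 and 0.055 m and x of cap6 in the frame of hopper between -0.08 and 0.08 m and y of cap6 in the frame of hopper between -0.08 and 0.08 m and z of cap6 in the frame of hopper between -0.01 and 0.055 m and x of cap7 in the frame of hopper between -0.08 and 0.08 m and y of cap7 in the frame of hopper between -0.08 and 0.08 m and z of cap7 in the frame of hopper between -0.01 and 0.055 m and z of each of bin_a, bin_b in the frame of frame below 0.009 m and x of bin_a in the frame of frame between -0.008 and 0.008 m and y of bin_a in the frame of frame between -0.08 and 0.08 m and angle between each of bin_a, bin_b's own z axis and vertical below 0.06 rad and x of bin_b in the frame of frame between -0.008 and 0.008 m and y of bin_b in the frame of frame between -0.08 and 0.08 m and value of joint handle below 0.35 rad), for 0.2 s.
6. the selector is pressed down (value of joint plunger above 0.003 m and value of joint handle below 0.5 rad), for 0.05 s.
7. the selector is turned to run while held down (value of joint plunger above 0.0015 m and value of joint handle above 1.15 rad), for 0.05 s.
At the end, for the whole second after the job is handed in: every cap present lies inside the hopper, below its rim; both cap bins sit upright on the floors of frame pockets (within 5 mm of fully down) and still; the selector is turned at least 1.15 rad of its 1.4 towards run and has sprung up (within 2 mm) (x of cap1 in the frame of hopper between -0.08 and 0.08 m and y of cap1 in the frame of hopper between -0.08 and 0.08 m and z of cap1 in the frame of hopper between -0.01 and 0.055 m and x of cap2 in the frame of hopper between -0.08 and 0.08 m and y of cap2 in the frame of hopper between -0.08 and 0.08 m and z of cap2 in the frame of hopper between -0.01 and 0.055 m and x of cap3 in the frame of hopper between -0.08 and 0.08 m and y of cap3 in the frame of hopper between -0.08 and 0.08 m and z of cap3 in the frame of hopper between -0.01 and 0.055 m and x of cap4 in the frame of hopper between -0.08 and 0.08 m and y of cap4 in the frame of hopper between -0.08 and 0.08 m and z of cap4 in the frame of hopper between -0.01 and 0.055 m and x of cap5 in the frame of hopper between -0.08 and 0.08 m and y of cap5 in the frame of hopper between -0.08 and 0.08 m and z of cap5 in the frame of hopper between -0.01 and 0.055 m and x of cap6 in the frame of hopper between -0.08 and 0.08 m and y of cap6 in the frame of hopper between -0.08 and 0.08 m and z of cap6 in the frame of hopper between -0.01 and 0.055 m and x of cap7 in the frame of hopper between -0.08 and 0.08 m and y of cap7 in the frame of hopper between -0.08 and 0.08 m and z of cap7 in the frame of hopper between -0.01 and 0.055 m and z of each of bin_a, bin_b in the frame of frame below 0.009 m and x of bin_a in the frame of frame between -0.008 and 0.008 m and y of bin_a in the frame of frame between -0.08 and 0.08 m and angle between each of bin_a, bin_b's own z axis and vertical below 0.06 rad and x of bin_b in the frame of frame between -0.008 and 0.008 m and y of bin_b in the frame of frame between -0.08 and 0.08 m and value of joint handle above 1.15 rad and value of joint plunger below 0.002 m and linear speed of each of bin_a, bin_b below 0.02 m/s); the robot touches nothing.
It fails at once if a cap bin is tipped while still in the organiser frame ((angle between bin_a's own z axis and vertical above 0.45 rad and z of bin_a in the frame of frame below 0.034 m and x of bin_a in the frame of frame between -0.06 and 0.06 m and y of bin_a in the frame of frame between -0.11 and 0.11 m) or (angle between bin_b's own z axis and vertical above 0.45 rad and z of bin_b in the frame of frame below 0.034 m and x of bin_b in the frame of frame between -0.06 and 0.06 m and y of bin_b in the frame of frame between -0.11 and 0.11 m)).
It fails at once if the selector is turned without being held down (value of joint handle between 0.35 and 1.1 rad and value of joint plunger below 0.0015 m).
It fails at once if the disc bin or its disc, a tube puck, the screwdriver, the collet or the tin is moved out of its place (distance of disc_bin from where it was at the start of the episode above 0.03 m or distance of any of disc, puck_a, puck_b, driver, collet, grease_tin from where it was at the start of the episode above 0.04 m).
Of cap1, cap2 only 1 to 2 are there at a start; the rules pass over those that are not, and their reading is None.
Of cap3, cap4 only 1 to 2 are there at a start; the rules pass over those that are not, and their reading is None.
Of cap5, cap6, cap7 only 2 to 3 are there at a start; the rules pass over those that are not, and their reading is None.
At some moment in a run one of cap5, cap6, cap7 may be knocked a few centimetres aside while the robot is not near it.
It also fails if it takes over 200 s, if anything falls off the work surface, if the arm or the gripper's body presses on something with over 40 N, if the wrist force passes 120 N, or if a joint passes its speed limit or range.

## Working session

There is one attempt and no reset: what is moved stays moved. The work goes in short steps, Python scripts to look and compute and a shell command to move; the robot and the scene stay as the last step left them, time stands still between calls to the robot, and variables do not carry over. Pictures are saved under pics/ and viewed, and the job is handed in when it is done.

```bash
ls; mkdir -p pics
python3 - <<'E'
from station import *
import cv2
print(sense())
for n in("side","top"):
    print(n,camera_model(n)); cv2.imwrite(f"pics/{n}0.png",grab_frame(n)[:,:,::-1])
E
```

```text
pics
{'t': 0.0, 'joint_positions': array([ 1.12281431,  0.41187675, -0.01272888,  1.59703115,  0.00561983,
        1.13429246, -0.08219338]), 'qd': array([ 0.00064352,  0.00019397, -0.00091331, -0.00259123, -0.00088759,
       -0.00154838, -0.00096538]), 'joint_efforts': array([ 2.50787334e-04, -5.87956774e+01,  6.41950853e-01, -2.91069496e+01,
       -5.37514582e-02,  1.84401800e-02,  8.39846916e-05]), 'position': array([ 0.23147837, -0.58001695,  0.2218287 ]), 'eef_rot': array([-3.14002552e+00,  1.22588620e-04,  3.79837154e-01]), 'force': array([-0.42319426, -0.07406101, -0.62035256]), 'wrist_torque': array([ 0.00468022,  0.01496652, -0.01356371]), 'grip_width': 0.088056475719119}
side {'camera_matrix': array([[364.31639145,   0.        , 319.48755236],
       [  0.        , 364.31639145, 201.66816315],
       [  0.        ,   0.        ,   1.        ]]), 'xyz': array([0.15516984, 0.5861874 , 0.48107231]), 'orientation': array([ 1.04320951, -0.00331842, -2.59176957])}
top {'camera_matrix': array([[364.85329381,   0.        , 319.49788201],
       [  0.        , 364.85329381, 196.1578688 ],
       [  0.        ,   0.        ,   1.        ]]), 'xyz': array([0.40356951, 0.01088264, 1.11528708]), 'orientation': array([ 0.09825506, -0.00971427, -1.59561269])}
```

View pics/side0.png

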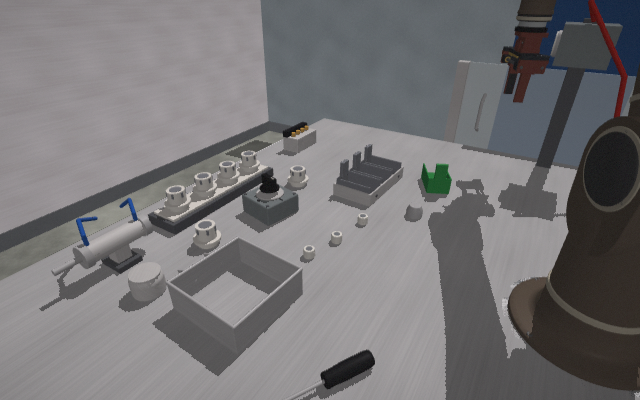

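View pics/top0.png

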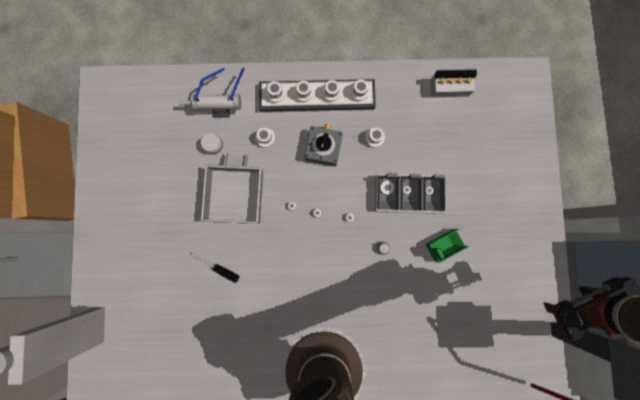

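Hopper is at left (top view ~(232,195)), frame at right (~(411,194)), loose caps at (292,206), (317,212), (350,217), selector at (323,145). I'll zoom in on the details next.

```bash
cat > h.py <<'E'
import numpy as np, cv2
from station import *
from scipy.spatial.transform import Rotation as R
def cam(n):
    m=camera_model(n); return m["camera_matrix"],np.array(m["xyz"]),R.from_euler("xyz",m["orientation"]).as_matrix()
def ray(n,u,v):
    K,c,Rm=cam(n); d=np.array([(u-K[0,2])/K[0,0],-(v-K[1,2])/K[1,1],-1.]); return c,Rm@d
def onz(n,u,v,z):
    c,d=ray(n,u,v); return c+d*(z-c[2])/d[2]
def proj(n,p):
    K,c,Rm=cam(n); q=Rm.T@(np.array(p)-c); return np.array([K[0,0]*q[0]/-q[2]+K[0,2], K[1,1]*-q[1]/-q[2]+K[1,2]])
def tri(u1,v1,u2,v2):
    c1,d1=ray("top",u1,v1);c2,d2=ray("side",u2,v2)
    A=np.stack([d1,-d2],1);t=np.linalg.lstsq(A,c2-c1,rcond=None)[0]
    a=c1+t[0]*d1;b=c2+t[1]*d2;return (a+b)/2,np.linalg.norm(a-b)
def crop(img,x0,y0,x1,y1,s,name):
    cv2.imwrite("pics/"+name+".png",cv2.resize(img[y0:y1,x0:x1],None,fx=s,fy=s,interpolation=cv2.INTER_CUBIC)[:,:,::-1])
def toolmove(dp, tR=None):
    """world displacement of TCP -> tool axes cm"""
    s=sense(); Rm=R.from_euler("xyz",s["eef_rot"]).as_matrix(); return Rm.T@np.array(dp)*100
E
python3 - <<'E'
from h import *
t=cv2.imread("pics/top0.png")[:,:,::-1];s=cv2.imread("pics/side0.png")[:,:,::-1]
crop(t,360,165,460,225,8,"t_frame");crop(t,190,145,290,225,7,"t_hop");crop(t,280,110,400,225,5,"t_mid")
crop(s,300,130,460,230,5,"s_frame");crop(s,160,160,380,320,3.5,"s_mid")
E
```

```text
(no output)
```

View pics/t_frame.png

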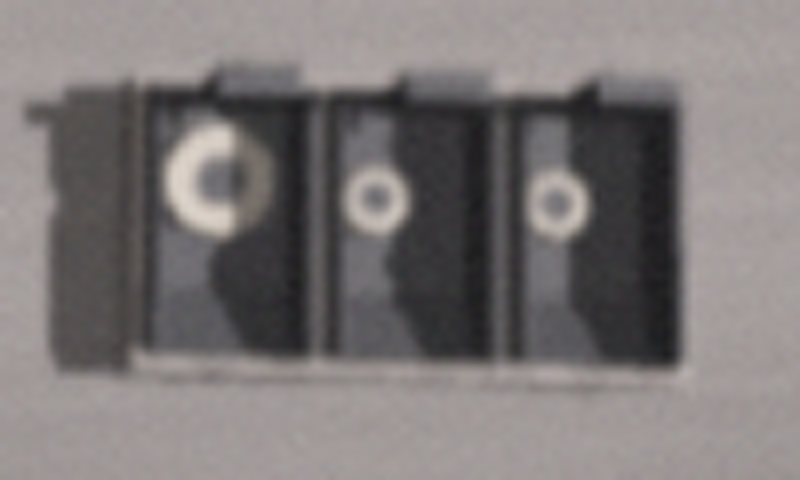

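View pics/t_hop.png

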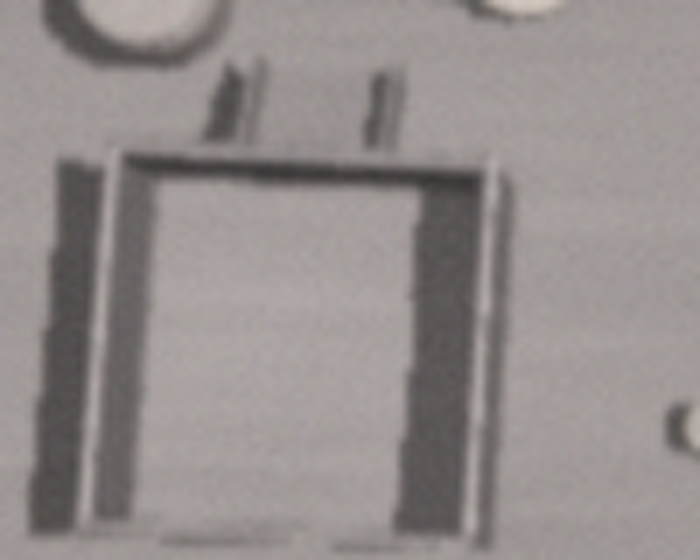

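View pics/t_mid.png

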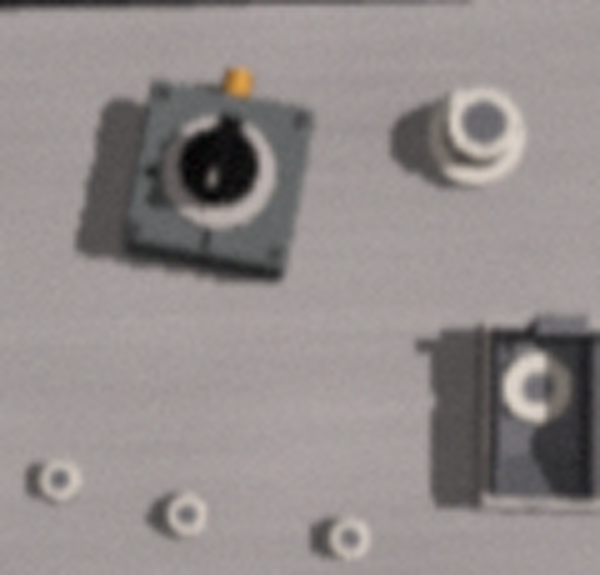

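View pics/s_frame.png

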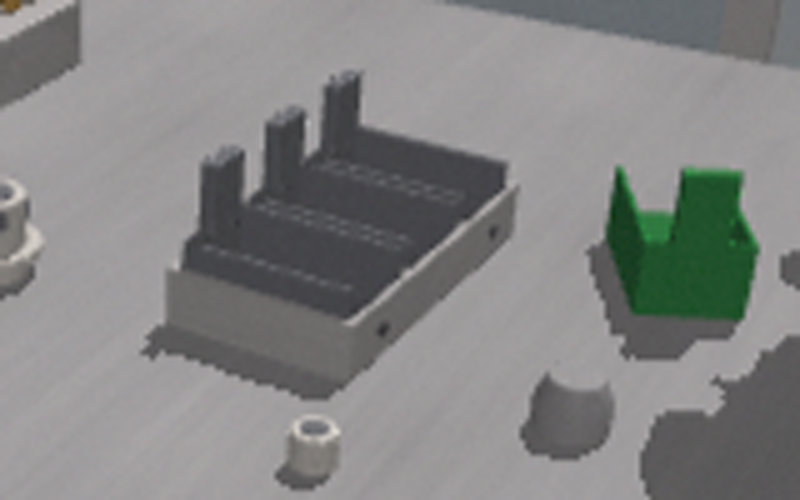

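View pics/s_mid.png

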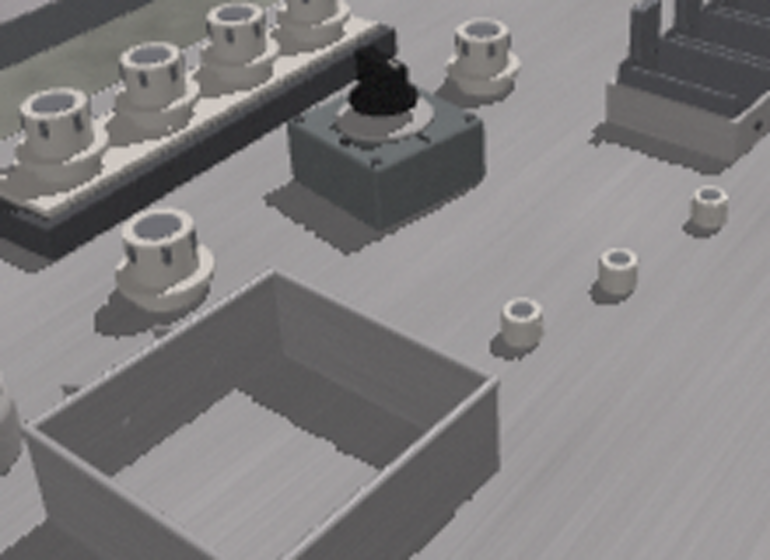

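Run:
```python
from h import *
np.set_printoptions(precision=4,suppress=True)
def T(u,v,x0,y0,s): return (x0+(u+.5)/s-.5, y0+(v+.5)/s-.5)
print("frame rim (z .034) top")
tp={k:T(*p,360,165,8) for k,p in dict(tl=(133,85),bl=(132,355),br=(688,376),tr=(683,105)).items()}
for k,p in tp.items(): print(k,onz("top",*p,.034))
sp={k:T(*p,300,130,5) for k,p in dict(l=(167,270),n=(350,326),r=(518,187)).items()}
for k,p in sp.items(): print(k,onz("side",*p,.034))
print("tabs tops z .089: top-view back edge mid/ side view top centre")
for a,b in (((262,66),(222,152)),((447,72),(286,113)),((632,79),(345,77))):
    print(onz("top",*T(*a,360,165,8),.089), onz("side",*T(*b,300,130,5),.089), tri(*T(*a,360,165,8),*T(*b,300,130,5)))
print("hopper rim z .06")
for k,p in dict(tl=(112,150),tr=(497,160),bl=(78,535),br=(478,540)).items(): print(k,onz("top",*T(*p,190,145,7),.06))
for k,p in dict(far=(275,272),right=(498,382),left=(28,430)).items(): print(k,onz("side",*T(*p,160,160,3.5),.06))
t=cv2.imread("pics/top0.png");
print("caps hole centre")
for a,b in (((60,480),(521,309)),((187,514),(619,257)),((351,538),(709,195))):
    print(onz("top",*T(*a,280,110,5),.02), onz("side",*T(*b,160,160,3.5),.02))
print("bin caps z .027")
for a in ((376,199),(557,205)): print(onz("top",*T(*a,360,165,8),.027))
print("selector housing z .05")
for k,p in dict(tl=(150,82),tr=(315,110),br=(283,275),bl=(125,240)).items(): print(k,onz("top",*T(*p,280,110,5),.05))
```

```text
frame rim (z .034) top
tl [ 0.569  -0.1738  0.034 ]
bl [ 0.4677 -0.1694  0.034 ]
br [ 0.4549 -0.3762  0.034 ]
tr [ 0.5566 -0.3803  0.034 ]
l [ 0.5742 -0.1693  0.034 ]
n [ 0.4655 -0.1647  0.034 ]
r [ 0.4523 -0.369   0.034 ]
tabs tops z .089: top-view back edge mid/ side view top centre
[ 0.5663 -0.2107  0.089 ] [ 0.5653 -0.2104  0.089 ] (array([ 0.5661, -0.211 ,  0.0887]), np.float64(0.00076241713547986))
[ 0.5627 -0.2767  0.089 ] [ 0.5605 -0.2768  0.089 ] (array([ 0.5618, -0.2772,  0.0886]), np.float64(0.002040150909093419))
[ 0.5586 -0.3427  0.089 ] [ 0.5556 -0.344   0.089 ] (array([ 0.5571, -0.3433,  0.089 ]), np.float64(0.003317982037648212))
hopper rim z .06
tl [0.6038 0.3286 0.06  ]
tr [0.5958 0.1683 0.06  ]
bl [0.4436 0.3416 0.06  ]
br [0.4376 0.1775 0.06  ]
far [0.5944 0.1721 0.06  ]
right [0.4361 0.1837 0.06  ]
left [0.6065 0.3293 0.06  ]
caps hole centre
[0.4847 0.0821 0.02  ] [0.4875 0.0843 0.02  ]
[0.4624 0.0063 0.02  ] [0.4643 0.0076 0.02  ]
[ 0.4456 -0.0918  0.02  ] [ 0.448  -0.0878  0.02  ]
bin caps z .027
[ 0.5246 -0.2648  0.027 ]
[ 0.5207 -0.333   0.027 ]
selector housing z .05
tl [0.7197 0.0223 0.05  ]
tr [ 0.7004 -0.0759  0.05  ]
br [ 0.601  -0.0538  0.05  ]
bl [0.6241 0.0392 0.05  ]
```

Scene measured: the frame centre is about (0.515, -0.274) with yaw about -0.06, and the middle tab is about (0.560, -0.277). The disc is in the left pocket, with one cap visible in each of the other two. I'll start moving toward the middle bin.

```bash
python3 -m pendant '[[0,[4,-1.2,-1],[0,0,-0.18]],[0,[8,-2.4,-2],[0,0,-0.36]],[0,[12,-3.6,-3],[0,0,-0.54]],[0,[16,-4.8,-4],[0,0,-0.72]],[0,[20,-6,-5],[0,0,-0.9]]]'
cat > to.py <<'E'
import sys
from h import *
# usage: to.py x y z [roll pitch yaw]: shift (cm) and rotvec in tool axes to reach the TCP target
a=list(map(float,sys.argv[1:])); s=sense(); Rm=R.from_euler("xyz",s["eef_rot"])
np.set_printoptions(precision=3,suppress=True)
print("t",round(s["t"],2),"pos",s["position"],"rot",s["eef_rot"],"F",s["force"],"w",round(s["grip_width"],4),"q",s["joint_positions"])
if a: print("shift cm",Rm.inv().apply(np.array(a[:3])-s["position"])*100, end=" ")
if len(a)==6: print("turn",(Rm.inv()*R.from_euler("xyz",a[3:])).as_rotvec())
E
python3 to.py .56 -.277 .17 3.1416 0 1.51
```

```text
t: 0.72
position: [0.3959, -0.4496, 0.2726]
eef_rot: [-3.141, -0.0, 1.286]
force: [0.3, -0.7, 0.3]
grip_width: 0.0877
t 0.72 pos [ 0.396 -0.45   0.273] rot [-3.141 -0.     1.286] F [ 0.33  -0.661  0.272] w 0.0877 q [ 0.964  0.346 -0.26   1.581  0.093  1.227  0.401]
shift cm [21.173 10.896 10.26 ] turn [-0.001 -0.    -0.224]
```

```bash
python3 -m pendant '[[0,[4.2,2.2,1],[0,0,-0.06]],[0,[8.4,4.4,3],[0,0,-0.12]],[0,[12.6,6.6,5],[0,0,-0.18]],[0,[17,8.8,8],[0,0,-0.224]],[0,[21.2,10.9,10.3],[0,0,-0.224]]]'
python3 to.py .56 -.277 .17 3.1416 0 1.51
python3 - <<'E'
from h import *
t=grab_frame("top");s=grab_frame("side")
crop(t,340,130,470,230,6,"t1");crop(s,300,90,460,210,5,"s1")
E
```

```text
t: 1.35
position: [0.5608, -0.2774, 0.1681]
eef_rot: [-3.14, -0.0, 1.504]
force: [0.3, -0.4, -0.0]
grip_width: 0.0876
t 1.35 pos [ 0.561 -0.277  0.168] rot [-3.14  -0.     1.504] F [ 0.256 -0.365 -0.007] w 0.0876 q [ 0.64   0.49  -0.361  1.636  0.192  1.053  0.155]
shift cm [ 0.035 -0.087 -0.189] turn [-0.001 -0.001 -0.006]
```

View pics/t1.png

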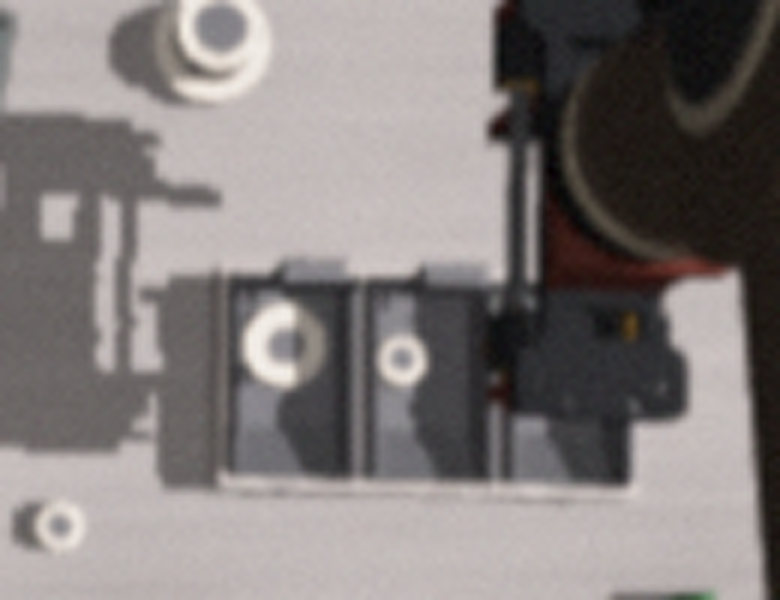

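View pics/s1.png

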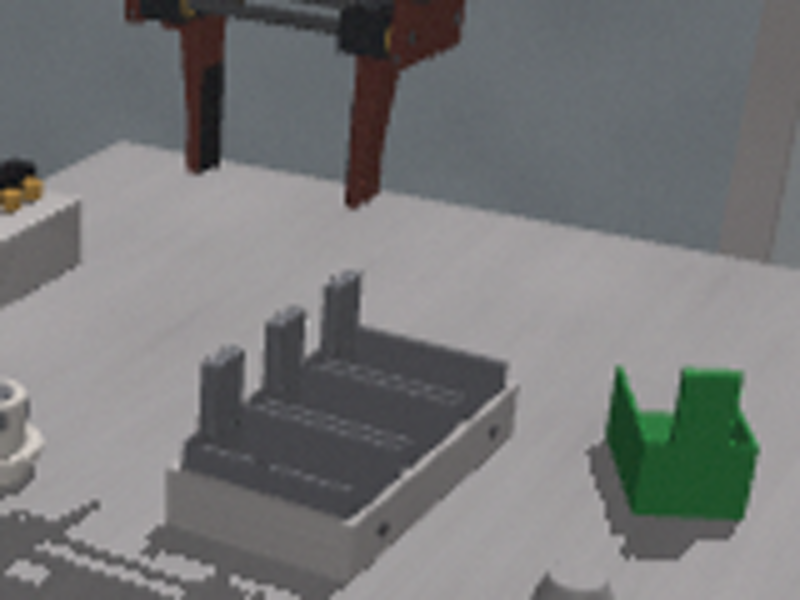

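The gripper stands above the frame. In the side crop its fingertips are at about (200,172) and (360,207). I'll check the TCP against the camera using those.

Run:
```python
from h import *
T=lambda u,v:(300+u/5,90+v/5)
print(onz("side",*T(200,170),.168),onz("side",*T(360,206),.168))
```

```text
[ 0.60522045 -0.2558729   0.168     ] [ 0.50802539 -0.24869463  0.168     ]
```

```bash
python3 -m pendant '[[0,[0,-0.1,2],[0,0,0]],[0,[0,-0.1,4],[0,0,0]],[0,[0,-0.1,6],[0,0,0]],[0,[0,-0.1,7.5],[0,0,0]],[0,[0,-0.1,7.5],[0,0,0]]]'
python3 - <<'E'
from h import *
t=grab_frame("top");s=grab_frame("side")
crop(t,340,130,470,230,6,"t2");crop(s,310,100,420,190,7,"s2")
for y in(-.287,-.277,-.267): print(proj("side",[.56,y,.093]),(proj("side",[.56,y,.093])-[310,100])*7)
E
```

```text
t: 2.08
position: [0.5586, -0.2786, 0.0933]
eef_rot: [-3.139, -0.001, 1.504]
force: [-0.4, 0.5, -0.0]
grip_width: 0.088
[358.65058236 149.71153158] [340.55407654 347.98072104]
[357.05839645 150.87021589] [329.40877512 356.0915112 ]
[355.44288369 152.04587587] [318.10018584 364.32113112]
```

View pics/s2.png

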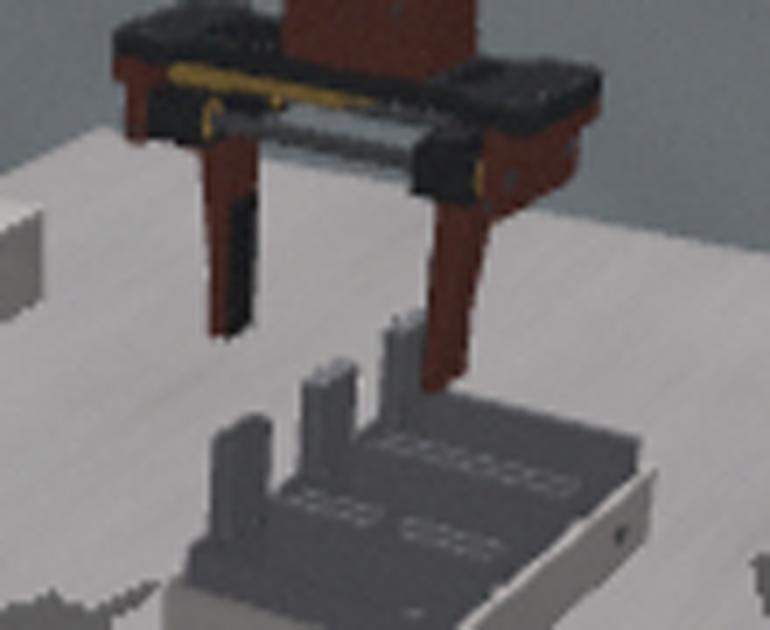

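View pics/t2.png

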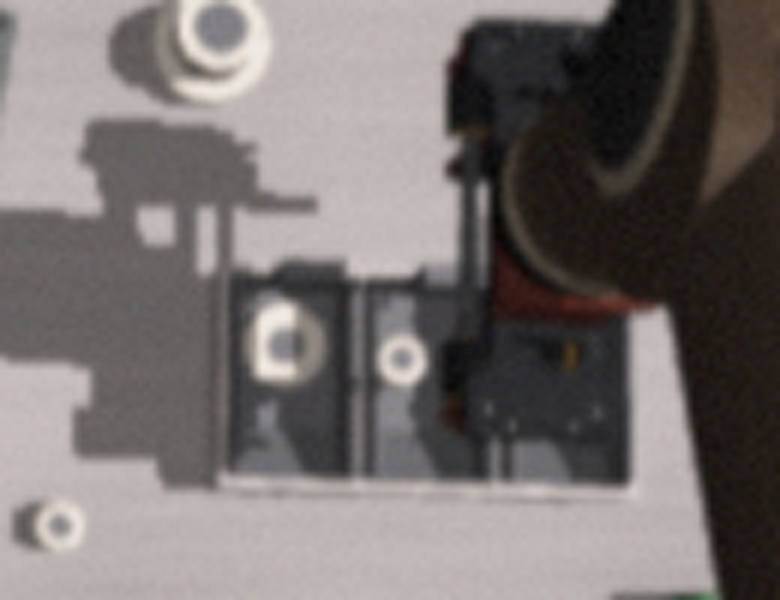

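```bash
python3 -m pendant '[[0,[0,0.1,1.5],[0,0,0]],[0,[0,0.1,3.4],[0,0,0]],[60,[0,0.1,3.4],[0,0,0]],[120,[0,0.1,3.4],[0,0,0]],[160,[0,0.1,3.4],[0,0,0]]]'
python3 -m pendant '[[180,[0,0,0],[0,0,0]],[190,[0,0,0],[0,0,0]],[200,[0,0,0],[0,0,0]],[200,[0,0,0],[0,0,0]]]'
```

```text
t: 2.8
position: [0.5608, -0.2789, 0.0611]
eef_rot: [3.141, 0.0, 1.504]
force: [-0.5, -0.4, 0.3]
grip_width: 0.0612
t: 3.3
position: [0.5604, -0.2788, 0.0607]
eef_rot: [3.142, 0.0, 1.504]
force: [-0.4, 0.1, -0.4]
grip_width: 0.0216
```

```bash
python3 -m pendant '[[255,[0,0,0],[0,0,0]],[255,[0,0,0],[0,0,0]],[255,[0,0,0],[0,0,0]]]'
python3 - <<'E'
from h import *
s=grab_frame("side")
crop(s,310,100,420,190,7,"s3")
E
```

```text
t: 3.68
position: [0.5603, -0.2788, 0.0607]
eef_rot: [-3.141, 0.0, 1.504]
force: [-0.9, 0.2, 0.9]
grip_width: 0.01
```

View pics/s3.png

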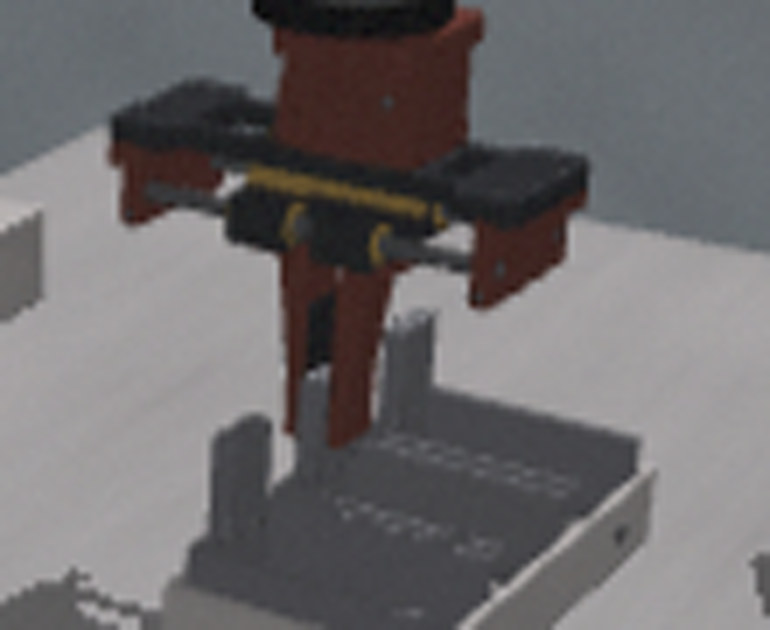

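Firm grip at 10 mm width with almost no side force. Next I'll lift straight up.

```bash
python3 -m pendant '[[255,[0,0,-1],[0,0,0]],[255,[0,0,-2],[0,0,0]],[255,[0,0,-3.5],[0,0,0]],[255,[0,0,-5.5],[0,0,0]],[255,[0,0,-8],[0,0,0]]]'
python3 -m pendant '[[255,[0,0,-2.5],[0,0,0]],[255,[0,0,-5],[0,0,0]],[255,[0,0,-8],[0,0,0]],[255,[0,0,-11],[0,0,0]],[255,[0,0,-11],[0,0,0]]]'
python3 - <<'E'
from h import *
s=grab_frame("side");t=grab_frame("top")
crop(s,280,60,440,190,5,"s4")
E
python3 to.py .45 .235 .25 3.1416 0 2.0
```

```text
t: 4.35
position: [0.5604, -0.2787, 0.1423]
eef_rot: [3.141, 0.0, 1.504]
force: [0.4, -0.4, -1.5]
grip_width: 0.0095
t: 4.97
position: [0.5618, -0.2791, 0.2544]
eef_rot: [3.136, 0.002, 1.504]
force: [1.4, 0.1, -1.6]
grip_width: 0.0098
t 5.08 pos [ 0.56  -0.279  0.251] rot [3.141 0.    1.504] F [-0.28   0.002 -3.279] w 0.01 q [ 0.651  0.42  -0.373  1.539  0.159  1.212  0.185]
shift cm [ 50.516 -14.432   0.066] turn [ 0.     0.    -0.496]
```

View pics/s4.png

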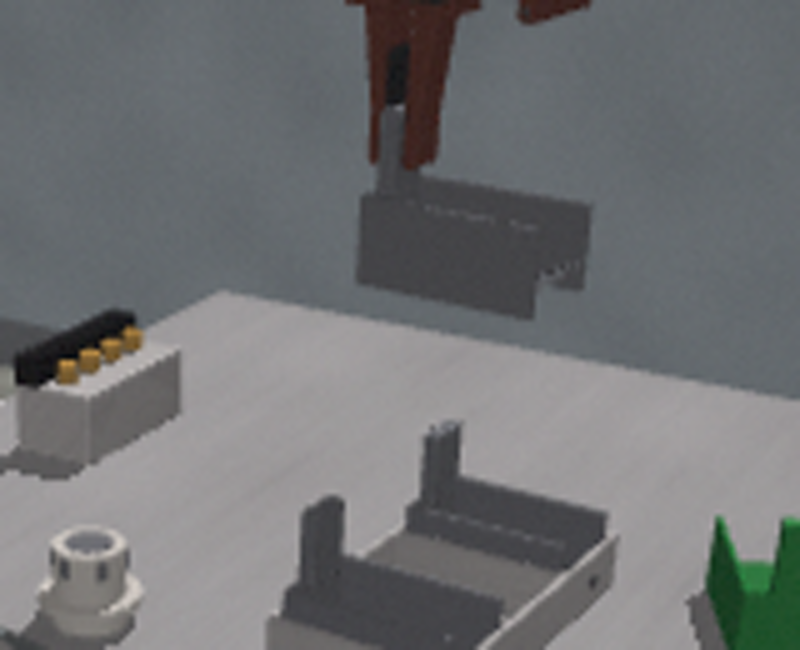

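Bin is level and clear of the frame. Now I'll carry it across to the hopper.

```bash
python3 -m pendant '[[255,[3,-0.8,0],[0,0,-0.03]],[255,[7,-2,-0.5],[0,0,-0.07]],[255,[11,-3.2,-1],[0,0,-0.11]],[255,[15,-4.4,-1.5],[0,0,-0.15]],[255,[19,-5.5,-2],[0,0,-0.19]]]'
python3 to.py .47 .235 .27 3.1416 0 2.027
```

```text
t: 5.7
position: [0.5173, -0.0836, 0.2702]
eef_rot: [-3.141, -0.0, 1.696]
force: [1.5, 0.2, -1.5]
grip_width: 0.0104
t 5.7 pos [ 0.517 -0.084  0.27 ] rot [-3.141 -0.     1.696] F [ 1.495  0.189 -1.508] w 0.0104 q [ 0.491  0.242 -0.507  1.748  0.126  1.185  0.074]
shift cm [32.198 -0.722  0.031] turn [-0.001 -0.001 -0.331]
```

```bash
python3 -m pendant '[[255,[4.5,0,0],[0,0,-0.05]],[255,[9,0,0],[0,0,-0.1]],[255,[13.5,0,0],[0,0,-0.15]],[255,[18,0,0],[0,0,-0.2]],[255,[22,-0.3,0],[0,0,-0.25]]]'
python3 -m pendant '[[255,[3.5,0,0],[0,0,-0.03]],[255,[7,0,0],[0,0,-0.06]],[255,[9.5,0,0],[0,0,-0.08]],[255,[10,0,0],[0,0,-0.08]]]'
python3 to.py .47 .235 .27 3.1416 0 2.027
```

```text
t: 6.32
position: [0.4872, 0.1345, 0.2702]
eef_rot: [-3.141, -0.0, 1.947]
force: [0.0, -0.4, -2.6]
grip_width: 0.01
t: 6.82
position: [0.4504, 0.2273, 0.2704]
eef_rot: [-3.141, -0.0, 2.027]
force: [0.3, -0.3, -2.6]
grip_width: 0.0101
t 6.83 pos [0.45  0.227 0.27 ] rot [-3.141 -0.     2.027] F [ 0.275 -0.254 -2.634] w 0.0101 q [ 0.065  0.243 -0.742  1.779  0.176  1.188 -0.272]
shift cm [-0.172  2.098  0.036] turn [-0.001 -0.     0.   ]
```

```bash
python3 -m pendant '[[255,[0,2.5,0],[-0.17,0,0]],[255,[0,5,0],[-0.34,0,0]],[255,[0,7,0],[-0.51,0,0]],[255,[0,7,1],[-0.68,0,0]],[255,[0,7,2.5],[-0.85,0,0]]]'
python3 to.py .5165 .253 .185 1.83 0 2.027
python3 - <<'E'
from h import *
s=grab_frame("side");
crop(s,80,60,480,360,2,"s5")
E
```

```text
t: 7.45
position: [0.5198, 0.2379, 0.2541]
eef_rot: [2.443, 0.036, 1.988]
force: [0.3, -0.6, -2.5]
grip_width: 0.01
t 7.45 pos [0.52  0.238 0.254] rot [2.443 0.036 1.988] F [ 0.299 -0.559 -2.464] w 0.01 q [ 0.126  0.022 -0.723  2.246  0.684  0.245 -0.776]
shift cm [ 1.76  -4.176  5.446] turn [-0.613  0.053  0.009]
```

View pics/s5.png

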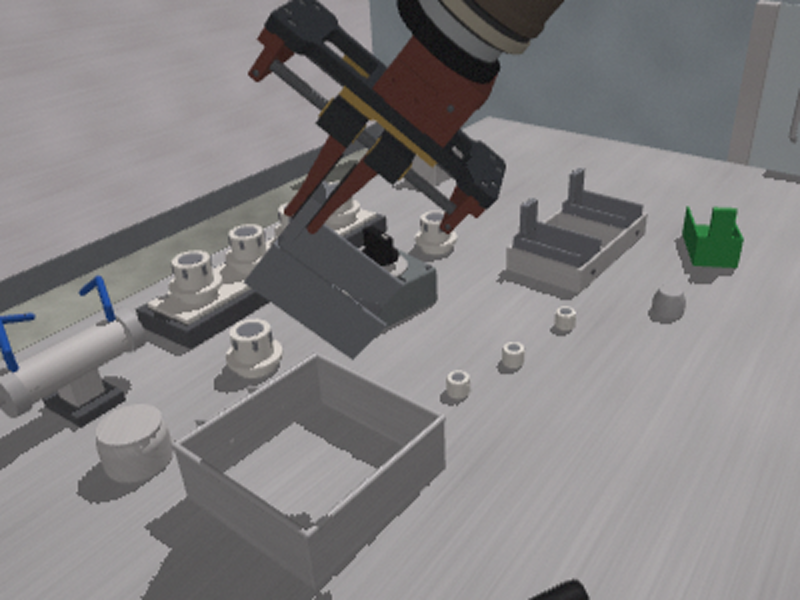

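The tip is limited here: joint 6 is at 0.245, near its lower limit. So I'll fit a simple kinematic model from the recorded states to find a feasible direction for tipping.

```bash
cat > kin.py <<'E'
import numpy as np
from scipy.spatial.transform import Rotation as R
from scipy.optimize import least_squares
D=[([1.12281431,0.41187675,-0.01272888,1.59703115,0.00561983,1.13429246,-0.08219338],[0.23147837,-0.58001695,0.2218287],[-3.14002552,0.0001226,0.379837]),
([.964,.346,-.26,1.581,.093,1.227,.401],[.396,-.45,.273],[-3.141,0,1.286]),
([.64,.49,-.361,1.636,.192,1.053,.155],[.561,-.277,.168],[-3.14,0,1.504]),
([.651,.42,-.373,1.539,.159,1.212,.185],[.56,-.279,.251],[3.141,0,1.504]),
([.491,.242,-.507,1.748,.126,1.185,.074],[.517,-.084,.27],[-3.141,0,1.696]),
([.065,.243,-.742,1.779,.176,1.188,-.272],[.45,.227,.27],[-3.141,0,2.027]),
([.126,.022,-.723,2.246,.684,.245,-.776],[.52,.238,.254],[2.443,.036,1.988])]
Rz=lambda a:R.from_euler("z",a);Ry=lambda a:R.from_euler("y",a)
def fk(q,p,s,o7):
    h,l1,l2,l3,a1,a2,a3=p
    T=Rz(s[0]*q[0]);x=np.array([0,0,h]);T=T*Ry(q[1])
    x=x+T.apply([a1,0,l1]);T=T*Rz(s[1]*q[2])*Ry(q[3])
    x=x+T.apply([a2,0,l2]);T=T*Rz(s[2]*q[4])*Ry(q[5])
    x=x+T.apply([a3,0,l3]);T=T*Rz(s[3]*q[6]+o7)
    return x,T
if __name__=="__main__":
    import itertools
    best=[]
    for s in itertools.product([1,-1],repeat=4):
        def f(p):
            r=[]
            for q,x,e in D:
                X,T=fk(q,p[:7],s,p[7]);r+=list((X-x))+list(.3*(R.from_euler("xyz",e).inv()*T).as_rotvec())
            return r
        for o in(0,1.57,3.14,-1.57):
            z=least_squares(f,[.3,.4,.4,.3,0,0,0,o]);best.append((z.cost,s,z.x))
    best.sort(key=lambda b:b[0])
    np.set_printoptions(precision=4,suppress=True)
    for b in best[:3]:print(b)
E
python3 kin.py
```

```text
(np.float64(0.0018055406116925798), (-1, -1, -1, -1), array([ 0.1045,  0.5495,  0.3696,  0.2954,  0.0531, -0.0935,  0.0217,
        1.5705]))
(np.float64(0.0018055406116925816), (-1, -1, -1, -1), array([ 0.1045,  0.5495,  0.3696,  0.2954,  0.0531, -0.0935,  0.0217,
        1.5705]))
(np.float64(0.001805540611692583), (-1, -1, -1, -1), array([ 0.1045,  0.5495,  0.3696,  0.2954,  0.0531, -0.0935,  0.0217,
        1.5705]))
```

```bash
cat > kin2.py <<'E'
from kin import *
s=(-1,-1,-1,-1)
def fk2(q,p):
    v=np.array(p[:15]).reshape(5,3);o7=p[15]
    T=Rz(-q[0]);x=T.apply(v[0]);T=T*Ry(q[1]);x=x+T.apply(v[1]);T=T*Rz(-q[2]);x=x+T.apply([v[2][0],v[2][1],0]);T=T*Ry(q[3])
    x=x+T.apply(v[3]);T=T*Rz(-q[4])*Ry(q[5]);x=x+T.apply(v[4]);return x,T*Rz(-q[6]+o7)
def f(p):
    r=[]
    for q,x,e in D:
        X,T=fk2(q,p);r+=list((X-x)*1000)+list(300*(R.from_euler("xyz",e).inv()*T).as_rotvec())
    return np.array(r+list(np.array(p[[0,1,3,4,6,7,9,10,12,13]])*10))
z=least_squares(f,[0,0,.1,.05,0,.55,0,0,0,-.09,0,.37,.02,0,.3,1.57])
P=z.x
if __name__=="__main__":
    np.set_printoptions(precision=4,suppress=True)
    print(P.reshape(4,4));print(f(P)[:42].reshape(7,6))
E
python3 kin2.py
```

```text
[[-0.0007 -0.0149  0.2868  0.001 ]
 [-0.0149  0.5341 -0.0032 -0.0091]
 [12.1385  0.0004 -0.0091  0.4545]
 [-0.0011 -0.0004  0.362   1.5705]]
[[ 0.0986 -0.1464  0.1452 -0.      0.     -0.0761]
 [-0.2017 -0.0525 -0.2022 -0.0744 -0.0337  0.3839]
 [-0.5365 -0.3168 -0.0712  0.1342  0.2897  0.0282]
 [ 0.4461  0.3485  0.0299 -0.0425  0.0533 -0.1105]
 [-0.0946  0.4072 -0.1141  0.1656  0.021  -0.108 ]
 [ 0.297  -0.2549  0.2699  0.0418  0.0097 -0.1989]
 [-0.0274  0.1235 -0.0575  0.2289 -0.0532  0.0815]]
```

Sub-mm fit. Now I'll test which pour directions φ are reachable along a continuous path.

```bash
cat > plan.py <<'E'
from kin2 import fk2,P,R,np,least_squares
lo=np.array([-2.95,-.29,-1.47,.14,-1.03,.13,-2.86])+.03;hi=np.array([2.95,1.99,1.44,2.54,4.17,1.85,2.86])-.03
def ik(q0,x,Rt,w=.02):
    def g(q):
        X,T=fk2(q,P);return np.r_[(X-x)*10,3*(Rt.inv()*T).as_rotvec(),w*(q-q0)]
    z=least_squares(g,np.clip(q0,lo,hi),bounds=(lo,hi));X,T=fk2(z.x,P)
    return z.x,np.linalg.norm(X-x)*1000,np.linalg.norm((Rt.inv()*T).as_rotvec())
def toolR(phi,th): # phi pour pointing azimuth, th tip from vertical
    return R.from_euler("xyz",[np.pi,0,phi+np.pi/2])*R.from_euler("x",-th)
E
python3 - <<'E'
from plan import *
np.set_printoptions(precision=2,suppress=True)
qs=np.array([.065,.243,-.742,1.779,.176,1.188,-.272])
hc=np.array([.52,.255])
for phi in (.456,.9,1.2,1.4,1.57,1.8,2.0,-.5,-1.1):
    q=qs; 
    for k in np.linspace(0,1,8):
        ph=.456+k*(phi-.456); q,e,r=ik(q,np.array([.45,.227,.30]),toolR(ph,0))
    m=0
    for th in np.linspace(0,1.31,14):
        dirv=np.array([np.cos(phi),np.sin(phi)])
        g=np.r_[hc-.02*dirv,.24-.05*th/1.31]; tz=toolR(phi,th).apply([0,0,1])
        k=min(1,th/.5); x=(1-k)*np.array([.45,.227,.30])+k*(g+.019*tz)
        q,e,r=ik(q,x,toolR(phi,th)); m=max(m,e,r*100)
    print(phi,"worst",round(m,1),"end err",round(e,1),round(r,3),q)
E
```

```text
0.456 worst 50.9 end err 50.9 0.088 [ 0.48  1.11 -1.44  2.51  2.66  1.36 -1.97]
0.9 worst 39.8 end err 39.8 0.257 [ 1.11  1.17 -1.36  2.25 -1.    0.16  2.34]
1.2 worst 4.3 end err 4.3 0.028 [ 1.05  1.23 -1.35  2.24 -1.    0.16  2.45]
1.4 worst 0.0 end err 0.0 0.0 [ 1.03  1.32 -1.39  2.11 -0.14  0.36  1.67]
1.57 worst 0.0 end err 0.0 0.0 [ 0.96  1.28 -1.34  1.97 -0.19  0.61  1.76]
1.8 worst 0.0 end err 0.0 0.0 [ 0.83  1.25 -1.26  1.78 -0.21  0.91  1.82]
2.0 worst 0.0 end err 0.0 0.0 [ 0.71  1.25 -1.2   1.61 -0.19  1.16  1.86]
-0.5 worst 0.0 end err 0.0 0.0 [-0.92  0.69 -0.36  2.14  1.44  1.58 -2.83]
-1.1 worst 0.0 end err 0.0 0.0 [-0.93  0.86 -0.22  1.64  1.02  1.81 -2.69]
```

φ≈1.9 (tool pointing about +y) is comfortably reachable. I'll un-tip and raise, then yaw.

```bash
python3 to.py .47 .20 .31 3.1416 0 2.2
```

```text
t 7.5 pos [0.522 0.236 0.255] rot [2.441 0.039 1.983] F [-0.625 -0.97  -3.942] w 0.0097 q [ 0.125  0.023 -0.721  2.244  0.705  0.248 -0.797]
shift cm [-1.453 -1.256 -8.178] turn [ 0.694  0.113 -0.194]
```

```bash
python3 -m pendant '[[255,[-0.3,-0.3,-2],[0.16,0.02,-0.04]],[255,[-0.7,-0.6,-4],[0.32,0.05,-0.09]],[255,[-1,-0.9,-6],[0.48,0.08,-0.13]],[255,[-1.5,-1.3,-8.2],[0.64,0.1,-0.18]],[255,[-1.5,-1.3,-8.2],[0.694,0.113,-0.194]]]'
python3 to.py .47 .20 .31 3.1416 0 2.2
```

```text
t: 8.12
position: [0.4713, 0.2034, 0.315]
eef_rot: [3.141, -0.008, 2.207]
force: [0.3, 0.2, -1.9]
grip_width: 0.01
t 8.12 pos [0.471 0.203 0.315] rot [ 3.141 -0.008  2.207] F [ 0.255  0.189 -1.902] w 0.01 q [ 0.161  0.235 -0.783  1.689  0.163  1.289 -0.017]
shift cm [-0.204 -0.31   0.499] turn [ 0.    -0.008  0.007]
```

```bash
python3 -m pendant '[[255,[0,0,0],[0,-0.008,-0.18]],[255,[0,0,0],[0,-0.008,-0.36]],[255,[0,0,0],[0,-0.008,-0.54]],[255,[0,0,0],[0,-0.008,-0.72]],[255,[0,0,0],[0,-0.008,-0.9]]]'
python3 -m pendant '[[255,[0,0,0],[0,0,-0.18]],[255,[0,0,0],[0,0,-0.36]],[255,[0,0,0],[0,0,-0.37]]]'
python3 to.py .52 .255 .27 3.1416 0 3.47
```

```text
t: 8.75
position: [0.4705, 0.2041, 0.3125]
eef_rot: [3.137, 0.002, 3.114]
force: [1.0, 0.4, -2.3]
grip_width: 0.0098
t: 9.12
position: [0.4707, 0.2037, 0.3124]
eef_rot: [3.139, 0.004, -2.807]
force: [-0.3, 0.1, -1.6]
grip_width: 0.01
t 9.12 pos [0.471 0.204 0.312] rot [ 3.139  0.004 -2.807] F [-0.289  0.067 -1.624] w 0.01 q [ 0.321  0.287 -1.006  1.69   0.249  1.298  1.172]
shift cm [-6.326  3.216  4.274] turn [0.003 0.004 0.006]
```

```bash
python3 -m pendant '[[255,[-2,1,0],[-0.17,0,0]],[255,[-4,2,0],[-0.34,0,0]],[255,[-6.3,2.5,0.5],[-0.51,0,0]],[255,[-6.3,2.5,1.5],[-0.68,0,0]],[255,[-6.3,2.7,3],[-0.84,0,0]]]'
python3 - <<'E'
from plan import *
from station import sense
s=sense();np.set_printoptions(precision=3,suppress=True)
Rm=R.from_euler("xyz",s["eef_rot"]);phi=1.9
tz=toolR(phi,1.31).apply([0,0,1]);x=np.r_[np.array([.52,.255])-.02*np.array([np.cos(phi),np.sin(phi)]),.20]+.019*tz
print(s["position"],s["joint_positions"],"tilt",Rm.apply([0,0,1]),Rm.inv().apply(x-s["position"])*100,(Rm.inv()*toolR(phi,1.31)).as_rotvec())
E
```

```text
t: 9.75
position: [0.5237, 0.2488, 0.2831]
eef_rot: [2.296, 0.006, -2.813]
force: [0.8, -0.2, -2.7]
grip_width: 0.0098
[0.524 0.249 0.283] [ 0.673  0.726 -1.151  1.653 -0.214  1.122  1.642] tilt [-0.238  0.709 -0.664] [ 0.195 -6.22   6.247] [-0.465  0.003  0.004]
```

```bash
python3 -m pendant '[[255,[0,-1.6,1.6],[-0.1,0,0]],[255,[0.1,-3.2,3.2],[-0.2,0,0]],[255,[0.2,-4.8,4.8],[-0.32,0,0]],[255,[0.2,-6.2,6.2],[-0.44,0,0]],[255,[0.2,-6.2,6.2],[-0.48,0,0]]]'
python3 to.py
python3 - <<'E'
from h import *
s=grab_frame("side");t=grab_frame("top")
crop(s,80,60,480,360,2,"s6");crop(t,150,100,350,250,4,"t6")
E
```

```text
t: 10.38
position: [0.5194, 0.2523, 0.1918]
eef_rot: [1.818, -0.002, -2.811]
force: [-0.5, 0.8, -0.6]
grip_width: 0.0096
t 10.38 pos [0.519 0.252 0.192] rot [ 1.818 -0.002 -2.811] F [-0.483  0.841 -0.631] w 0.0096 q [ 0.752  1.192 -1.166  1.698 -0.305  1.057  1.919]
```

View pics/s6.png

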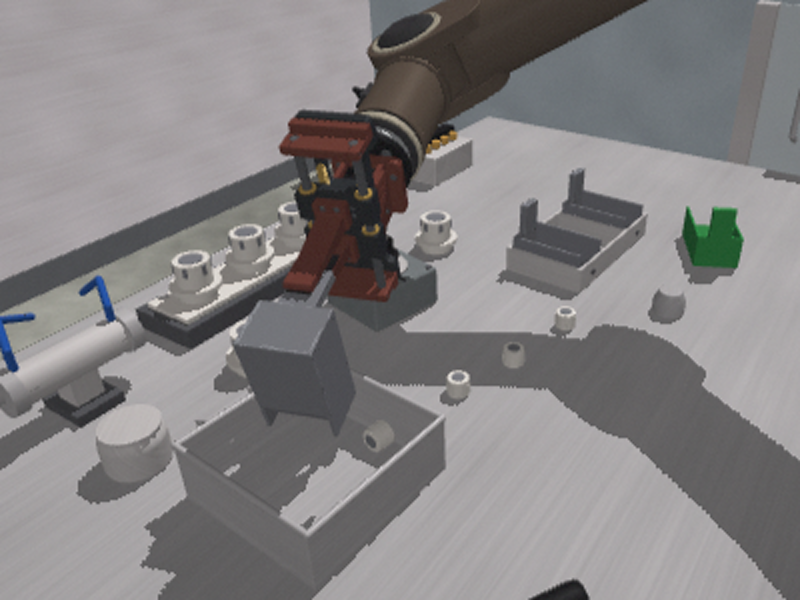

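View pics/t6.png

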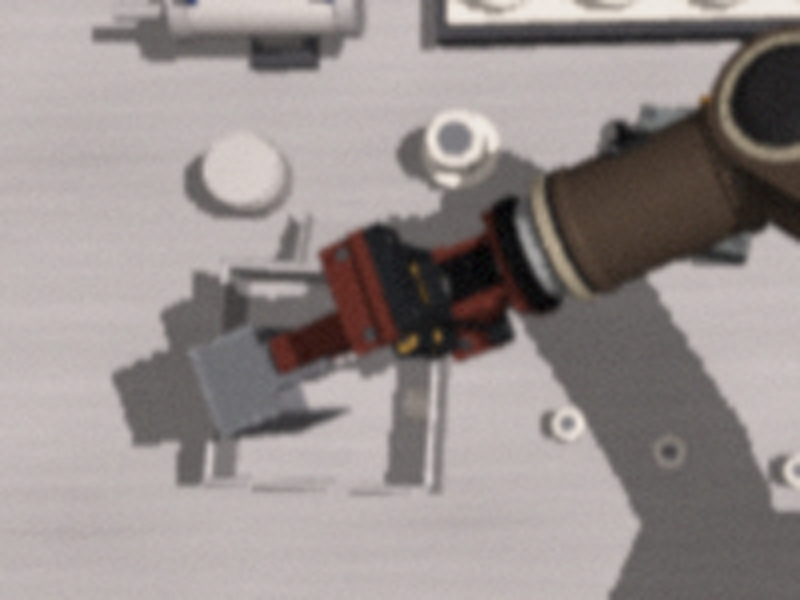

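The cap is in the hopper (side crop (378,435), top crop (412,402)). Next I'll retrace to level.

```bash
python3 to.py .524 .249 .285 2.296 0.0 -2.81; python3 -m pendant '[[255,[0,0.5,-2],[0.12,0,0]],[255,[0,0.3,-4],[0.28,0,0]],[255,[0,0,-6],[0.4,0,0]],[255,[0,0,-8],[0.48,0,0]]]'; python3 to.py .471 .204 .312 3.1416 0 -2.807
```

```text
t 10.47 pos [0.52  0.253 0.195] rot [ 1.82   0.003 -2.81 ] F [ 0.167 -0.479 -0.95 ] w 0.0101 q [ 0.752  1.187 -1.17   1.697 -0.305  1.057  1.918]
shift cm [-0.313  8.595 -2.756] turn [0.476 0.001 0.003]
t: 10.98
position: [0.5442, 0.1816, 0.2192]
eef_rot: [2.311, 0.01, -2.806]
force: [0.3, -0.4, -2.2]
grip_width: 0.0098
t 10.97 pos [0.544 0.182 0.219] rot [ 2.311  0.01  -2.806] F [ 0.264 -0.395 -2.181] w 0.0098 q [ 0.718  0.816 -1.086  1.645 -0.139  1.136  1.742]
shift cm [ 6.081  9.954 -2.953] turn [0.831 0.009 0.005]
```

```bash
python3 to.py .52 .14 .31 3.1416 0 -2.807
```

```text
t 10.97 pos [0.544 0.182 0.219] rot [ 2.311  0.01  -2.806] F [ 0.264 -0.395 -2.181] w 0.0098 q [ 0.718  0.816 -1.086  1.645 -0.139  1.136  1.742]
shift cm [ 3.565  4.625 -8.456] turn [0.831 0.009 0.005]
```

```bash
python3 -m pendant '[[255,[0.7,1,-1.7],[0.16,0,0]],[255,[1.4,2,-3.4],[0.32,0,0]],[255,[2.1,3,-5],[0.48,0,0]],[255,[2.8,4,-7],[0.65,0,0]],[255,[3.6,4.6,-8.5],[0.831,0.009,0.005]]]'; python3 to.py .54 -.08 .28 3.1416 0 2.5
```

```text
t: 11.6
position: [0.5193, 0.1396, 0.3109]
eef_rot: [-3.141, 0.003, -2.808]
force: [0.3, 1.1, -3.0]
grip_width: 0.0099
t 11.6 pos [0.519 0.14  0.311] rot [-3.141  0.003 -2.808] F [ 0.324  1.101 -3.049] w 0.0099 q [ 0.384  0.325 -0.938  1.64   0.271  1.312  1.306]
shift cm [  5.235 -21.425   3.085] turn [0.001 0.003 0.975]
```

```bash
python3 -m pendant '[[255,[1,-4,0.5],[0,0,0.18]],[255,[2,-8.5,1],[0,0,0.36]],[255,[3,-12.8,1.5],[0,0,0.54]],[255,[4,-17,2.2],[0,0,0.72]],[255,[5.2,-21.4,3],[0,0,0.9]]]'; python3 to.py .56 -.279 .25 3.1416 0 1.504
```

```text
t: 12.22
position: [0.5409, -0.0798, 0.2777]
eef_rot: [3.138, -0.004, 2.571]
force: [0.4, 0.4, -1.9]
grip_width: 0.0097
t 12.22 pos [ 0.541 -0.08   0.278] rot [ 3.138 -0.004  2.571] F [ 0.368  0.416 -1.949] w 0.0097 q [ 0.601  0.309 -0.68   1.677  0.199  1.229  0.877]
shift cm [-12.377 -15.741   2.664] turn [ 0.001 -0.005  1.067]
```

```bash
python3 -m pendant '[[255,[-2.5,-3,0],[0,0,0.18]],[255,[-5,-6,0.5],[0,0,0.36]],[255,[-7.5,-9.5,1],[0,0,0.54]],[255,[-10,-12.5,1.8],[0,0,0.72]],[255,[-12.4,-15.7,2.7],[0,0,0.9]]]'; python3 -m pendant '[[255,[0,0,0],[0,0,0.165]],[255,[0,0,0],[0,0,0.165]],[255,[0,0,0],[0,0,0.165]]]'; python3 to.py .5603 -.2788 .16 3.1416 0 1.504
```

```text
t: 12.85
position: [0.5623, -0.2787, 0.2498]
eef_rot: [-3.141, -0.005, 1.67]
force: [0.5, 0.6, -2.3]
grip_width: 0.0096
t: 13.22
position: [0.5618, -0.2782, 0.2482]
eef_rot: [-3.138, -0.005, 1.515]
force: [0.5, -0.6, -2.0]
grip_width: 0.0103
t 13.22 pos [ 0.562 -0.278  0.248] rot [-3.138 -0.005  1.515] F [ 0.487 -0.637 -2.006] w 0.0103 q [ 0.657  0.429 -0.384  1.533  0.162  1.217  0.193]
shift cm [-0.111 -0.111  8.822] turn [-0.004 -0.005  0.011]
```

```bash
python3 -m pendant '[[255,[-0.1,-0.1,3],[-0.004,-0.005,0.011]],[255,[-0.1,-0.1,6],[-0.004,-0.005,0.011]],[255,[-0.1,-0.1,9],[-0.004,-0.005,0.011]],[255,[-0.1,-0.1,11],[-0.004,-0.005,0.011]],[255,[-0.1,-0.1,11],[-0.004,-0.005,0.011]]]'; python3 to.py .5603 -.2788 .0607 3.1416 0 1.504
python3 - <<'E'
from h import *
s=grab_frame("side")
crop(s,290,80,430,190,5.5,"s7")
E
```

```text
t: 13.85
position: [0.5586, -0.2792, 0.1354]
eef_rot: [-3.137, -0.002, 1.502]
force: [0.3, -1.4, -1.8]
grip_width: 0.0099
t 13.85 pos [ 0.559 -0.279  0.135] rot [-3.137 -0.002  1.502] F [ 0.26  -1.364 -1.819] w 0.0099 q [ 0.644  0.524 -0.362  1.666  0.212  0.995  0.141]
shift cm [0.033 0.2   7.465] turn [-0.005 -0.002 -0.002]
```

View pics/s7.png

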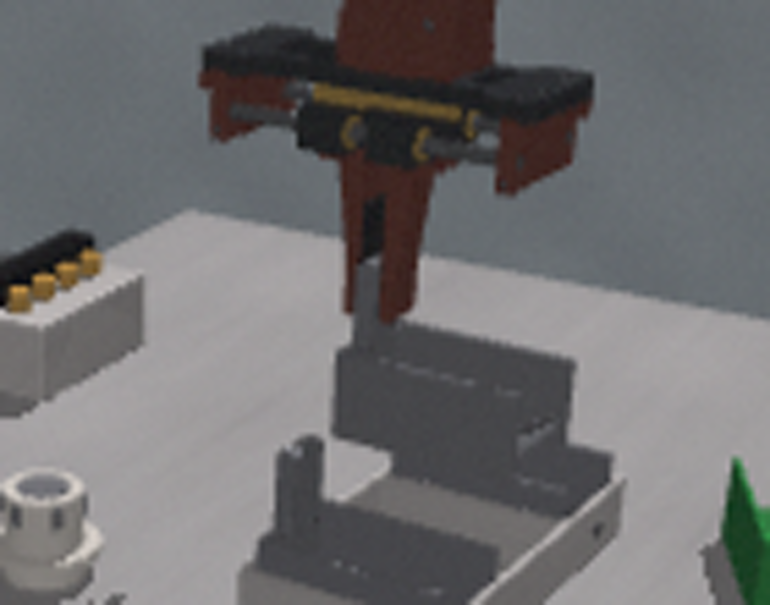

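```bash
python3 -m pendant '[[255,[0,0.1,1],[0,0,0]],[255,[0,0.1,2],[0,0,0]],[255,[0,0.1,3],[0,0,0]],[255,[0,0.1,3],[0,0,0]],[255,[0,0.1,3],[0,0,0]]]'; python3 to.py .5603 -.2788 .0607 3.1416 0 1.504
```

```text
t: 14.52
position: [0.5602, -0.2806, 0.106]
eef_rot: [-3.139, -0.001, 1.499]
force: [-0.7, 0.1, -1.3]
grip_width: 0.0097
t 14.53 pos [ 0.56  -0.281  0.106] rot [-3.139 -0.001  1.499] F [-0.73   0.074 -1.295] w 0.0097 q [ 0.637  0.558 -0.352  1.687  0.229  0.94   0.126]
shift cm [0.177 0.015 4.531] turn [-0.003 -0.001 -0.005]
```

```bash
python3 -m pendant '[[255,[0.17,0,0],[-0.003,0,-0.005]],[255,[0.17,0,1],[-0.003,0,-0.005]],[255,[0.17,0,2],[-0.003,0,-0.005]],[255,[0.17,0,2.5],[-0.003,0,-0.005]],[255,[0.17,0,2.5],[-0.003,0,-0.005]]]'; python3 to.py .5603 -.2788 .0607 3.1416 0 1.504
```

```text
t: 15.15
position: [0.5597, -0.2787, 0.0802]
eef_rot: [-3.14, -0.001, 1.504]
force: [-0.4, -0.1, -2.0]
grip_width: 0.0099
t 15.15 pos [ 0.56  -0.279  0.08 ] rot [-3.14  -0.001  1.504] F [-0.422 -0.102 -2.044] w 0.0099 q [ 0.631  0.586 -0.346  1.71   0.243  0.889  0.116]
shift cm [-0.005  0.062  1.952] turn [-0.001 -0.001 -0.   ]
```

Entering the pocket with no contact force.

```bash
python3 -m pendant '[[255,[0,0.05,0.6],[0,0,0]],[255,[0,0.05,1.2],[0,0,0]],[255,[0,0.05,1.7],[0,0,0]],[255,[0,0.05,2],[0,0,0]],[255,[0,0.05,2],[0,0,0]]]'; python3 to.py .5603 -.2788 .0607 3.1416 0 1.504
```

```text
t: 15.78
position: [0.5607, -0.2789, 0.0609]
eef_rot: [-3.142, -0.001, 1.504]
force: [0.5, -0.7, -1.9]
grip_width: 0.0093
t 15.78 pos [ 0.561 -0.279  0.061] rot [-3.142 -0.001  1.504] F [ 0.535 -0.697 -1.946] w 0.0093 q [ 0.625  0.611 -0.339  1.721  0.255  0.853  0.107]
shift cm [ 0.005 -0.036  0.019] turn [-0.    -0.001 -0.   ]
```

```bash
python3 -m pendant '[[255,[0,0,0.15],[0,0,0]],[0,[0,0,0.1],[0,0,0]],[0,[0,0,0],[0,0,0]],[0,[0,0,0],[0,0,0]],[0,[0,0,0],[0,0,0]]]'; python3 -m pendant '[[0,[0,0,-1],[0,0,0]],[0,[0,0,-3.5],[0,0,0]],[0,[0,0,-6.5],[0,0,0]],[0,[0,0,-10],[0,0,0]],[0,[0,0,-10],[0,0,0]]]'
python3 - <<'E'
from h import *
s=grab_frame("side");t=grab_frame("top")
crop(s,300,100,430,190,6,"s8");crop(t,190,130,470,230,2.8,"t8")
E
python3 to.py .5555 -.3435 .10 3.1416 0 1.504
```

```text
t: 16.4
position: [0.5606, -0.2789, 0.0609]
eef_rot: [-3.141, -0.001, 1.504]
force: [-0.2, -0.1, -0.5]
grip_width: 0.0463
t: 17.02
position: [0.5624, -0.2795, 0.1647]
eef_rot: [3.136, 0.002, 1.504]
force: [0.2, -0.0, -0.6]
grip_width: 0.0878
t 17.12 pos [ 0.561 -0.279  0.161] rot [ 3.141 -0.     1.504] F [-0.079  0.402 -0.521] w 0.0876 q [ 0.648  0.497 -0.369  1.642  0.201  1.039  0.15 ]
shift cm [-6.465 -0.076  6.142] turn [ 0.001 -0.    -0.   ]
```

View pics/s8.png

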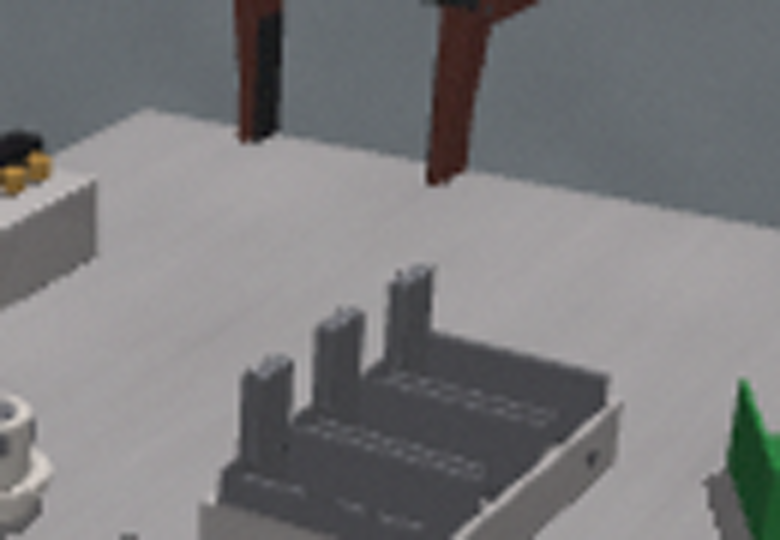

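View pics/t8.png

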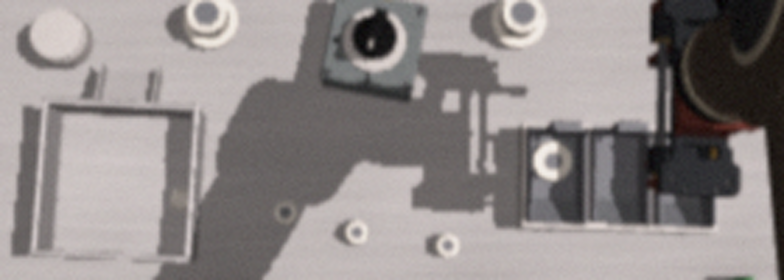

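The first bin is home (its tab is in line with the other two), and the cap is in the hopper at crop (180,197). Now the right-hand bin.

```bash
python3 -m pendant '[[0,[-2,0,0],[0,0,0]],[0,[-4.5,0,1],[0,0,0]],[0,[-6.6,0,3.5],[0,0,0]],[0,[-6.6,0,6.6],[0,0,0]],[0,[-6.6,0,6.6],[0,0,0]]]'; python3 to.py .5563 -.3455 .0607
python3 - <<'E'
from h import *
s=grab_frame("side")
crop(s,310,100,420,190,7,"s9")
E
```

```text
t: 17.75
position: [0.5532, -0.346, 0.091]
eef_rot: [-3.135, -0.003, 1.501]
force: [0.2, -0.1, -0.0]
grip_width: 0.0877
t 17.75 pos [ 0.553 -0.346  0.091] rot [-3.135 -0.003  1.501] F [ 0.159 -0.081 -0.019] w 0.0877 q [ 0.713  0.614 -0.334  1.626  0.234  0.948  0.228]
shift cm [0.057 0.324 3.029]
```

View pics/s9.png

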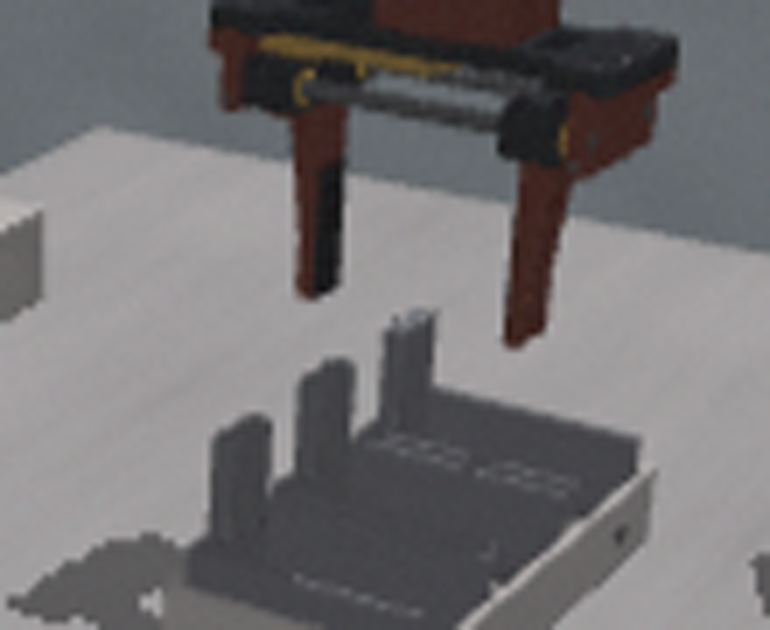

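```bash
python3 -m pendant '[[0,[0.05,0.15,1.5],[0,0,0]],[0,[0.05,0.15,3],[0,0,0]],[0,[0.05,0.15,3],[0,0,0]],[120,[0.05,0.15,3],[0,0,0]],[160,[0.05,0.15,3],[0,0,0]]]'; python3 to.py .5563 -.3455 .0607 3.1416 0 1.504
```

```text
t: 18.42
position: [0.558, -0.3445, 0.0656]
eef_rot: [3.141, -0.0, 1.504]
force: [-0.0, 0.3, -0.2]
grip_width: 0.0714
t 18.43 pos [ 0.558 -0.344  0.066] rot [ 3.141 -0.     1.504] F [-0.028  0.3   -0.228] w 0.0714 q [ 0.703  0.645 -0.327  1.641  0.249  0.897  0.214]
shift cm [-0.114 -0.167  0.486] turn [ 0.001 -0.    -0.   ]
```

```bash
python3 -m pendant '[[160,[-0.1,-0.15,0.48],[0,0,0]],[190,[-0.1,-0.15,0.48],[0,0,0]],[200,[-0.1,-0.15,0.48],[0,0,0]],[210,[-0.1,-0.15,0.48],[0,0,0]],[220,[-0.1,-0.15,0.48],[0,0,0]]]';python3 -m pendant '[[255,[0,0,0],[0,0,0]],[255,[0,0,0],[0,0,0]],[255,[0,0,0],[0,0,0]],[255,[0,0,0],[0,0,0]]]'; python3 to.py
```

```text
t: 19.05
position: [0.5562, -0.3452, 0.0602]
eef_rot: [-3.142, -0.001, 1.504]
force: [0.2, -0.2, 1.0]
grip_width: 0.0212
t: 19.55
position: [0.5561, -0.3452, 0.0602]
eef_rot: [-3.141, -0.001, 1.504]
force: [-1.5, 1.2, 1.2]
grip_width: 0.0098
t 19.55 pos [ 0.556 -0.345  0.06 ] rot [-3.141 -0.001  1.504] F [-1.502  1.168  1.219] w 0.0098 q [ 0.704  0.65  -0.325  1.647  0.251  0.887  0.214]
```

```bash
python3 -m pendant '[[255,[0,0,-1],[0,0,0]],[255,[0,0,-2],[0,0,0]],[255,[0,0,-3.5],[0,0,0]],[255,[0,0,-5.5],[0,0,0]],[255,[0,0,-8],[0,0,0]]]'
python3 -m pendant '[[255,[0,0,-3],[0,0,0]],[255,[0,0,-6],[0,0,0]],[255,[0,0,-10],[0,0,0]],[255,[0,0,-14],[0,0,0]],[255,[0,0,-16],[0,0,0]]]'
python3 to.py .53 -.10 .31 3.1416 0 2.4
python3 - <<'E'
from h import *
s=grab_frame("side");t=grab_frame("top")
crop(s,280,60,440,190,5,"s10")
E
```

```text
t: 20.18
position: [0.5561, -0.3453, 0.1418]
eef_rot: [3.142, -0.001, 1.504]
force: [-0.5, 1.3, -2.0]
grip_width: 0.0097
t: 20.8
position: [0.5568, -0.3454, 0.3045]
eef_rot: [3.138, 0.001, 1.504]
force: [0.4, -0.0, -1.6]
grip_width: 0.0097
t 20.8 pos [ 0.557 -0.345  0.304] rot [3.138 0.001 1.504] F [ 0.418 -0.017 -1.618] w 0.0097 q [ 0.728  0.438 -0.366  1.386  0.157  1.342  0.292]
shift cm [24.308 -4.312 -0.602] turn [ 0.003  0.003 -0.896]
```

View pics/s10.png

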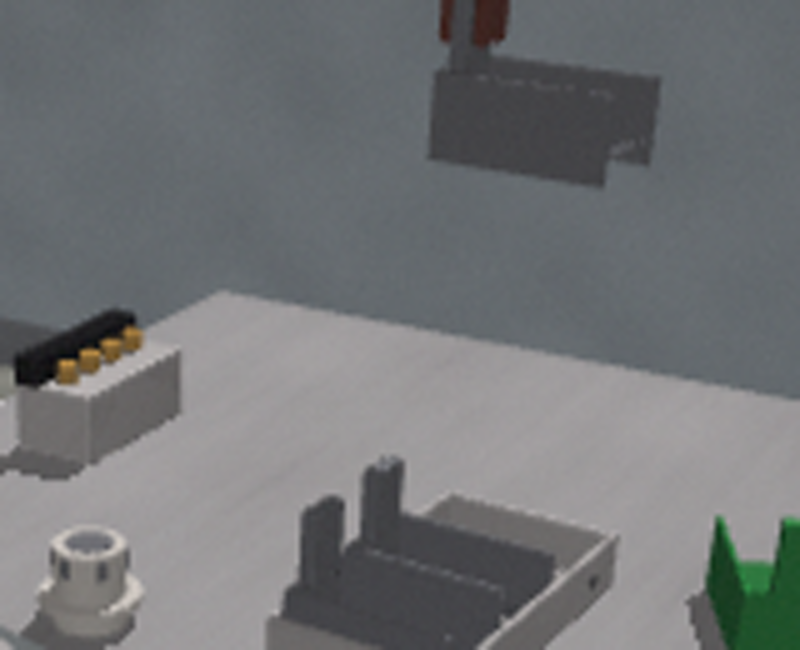

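Bin 2 is lifted level and the other two are seated. Next I'll carry it with yaw to the same pour pose.

```bash
python3 -m pendant '[[255,[4,-1,0],[0,0,-0.18]],[255,[9,-2,0],[0,0,-0.36]],[255,[14,-3,0],[0,0,-0.54]],[255,[19,-4,0],[0,0,-0.72]],[255,[24.3,-4.3,0],[0,0,-0.89]]]'; python3 to.py .50 .15 .31 3.1416 0 3.3
```

```text
t: 21.52
position: [0.5284, -0.0987, 0.2999]
eef_rot: [-3.141, -0.001, 2.399]
force: [0.5, -0.3, -1.3]
grip_width: 0.01
t 21.52 pos [ 0.528 -0.099  0.3  ] rot [-3.141 -0.001  2.399] F [ 0.499 -0.282 -1.333] w 0.01 q [ 0.618  0.267 -0.643  1.666  0.167  1.265  0.769]
shift cm [18.916 16.4   -1.005] turn [-0.    -0.001 -0.901]
```

```bash
python3 -m pendant '[[255,[3.8,3.3,-0.2],[0,0,-0.18]],[255,[7.6,6.6,-0.4],[0,0,-0.36]],[255,[11.4,10,-0.6],[0,0,-0.54]],[255,[15.2,13.2,-0.8],[0,0,-0.72]],[255,[18.9,16.4,-1],[0,0,-0.9]]]'; python3 to.py .471 .204 .312 3.1416 0 3.47
```

```text
t: 22.15
position: [0.5016, 0.15, 0.3102]
eef_rot: [-3.142, -0.0, -2.984]
force: [1.1, -0.3, -2.0]
grip_width: 0.01
t 22.15 pos [0.502 0.15  0.31 ] rot [-3.142 -0.    -2.984] F [ 1.106 -0.257 -2.039] w 0.01 q [ 0.357  0.29  -0.914  1.67   0.237  1.299  1.127]
shift cm [ 2.175  5.818 -0.182] turn [ 0.    -0.    -0.171]
```

```bash
python3 -m pendant '[[255,[1.1,3,0],[0,0,-0.09]],[255,[2.2,5.8,0],[0,0,-0.171]],[255,[2.2,5.8,0],[0,0,-0.171]]]';python3 -m pendant '[[255,[-2,1,0],[-0.17,0,0]],[255,[-4,2,0],[-0.34,0,0]],[255,[-6.3,2.5,0.5],[-0.51,0,0]],[255,[-6.3,2.5,1.5],[-0.68,0,0]],[255,[-6.3,2.7,3],[-0.84,0,0]]]'
python3 to.py .5194 .2523 .194 1.818 0 -2.81
```

```text
t: 22.52
position: [0.4702, 0.2045, 0.3105]
eef_rot: [3.141, -0.0, -2.814]
force: [-0.2, 0.6, -2.2]
grip_width: 0.0099
t: 23.15
position: [0.525, 0.2459, 0.2798]
eef_rot: [2.298, 0.001, -2.824]
force: [1.1, 0.5, -2.5]
grip_width: 0.0101
t 23.15 pos [0.525 0.246 0.28 ] rot [ 2.298  0.001 -2.824] F [ 1.144  0.493 -2.49 ] w 0.0101 q [ 0.664  0.711 -1.118  1.658 -0.24   1.12   1.662]
shift cm [ 0.338 -5.88   6.291] turn [-0.48   0.013 -0.006]
```

```bash
python3 -m pendant '[[255,[0,-1.6,1.6],[-0.1,0,0]],[255,[0.1,-3.2,3.2],[-0.2,0,0]],[255,[0.2,-4.8,4.8],[-0.32,0,0]],[255,[0.3,-6,6.2],[-0.44,0,0]],[255,[0.3,-6,6.2],[-0.5,0,0]]]'
python3 -m pendant '[[255,[0,0,0],[0,0,0]],[255,[0,0,0],[0,0,0]]]'
python3 - <<'E'
from h import *
s=grab_frame("side");t=grab_frame("top")
crop(s,80,60,480,360,2,"s11");crop(t,150,100,350,250,4,"t11")
E
```

```text
t: 23.78
position: [0.5186, 0.2509, 0.19]
eef_rot: [1.799, -0.006, -2.822]
force: [-0.7, -0.6, -0.4]
grip_width: 0.01
t: 24.02
position: [0.5188, 0.2528, 0.1947]
eef_rot: [1.803, 0.001, -2.819]
force: [-0.2, -0.5, -2.4]
grip_width: 0.0097
```

View pics/s11.png

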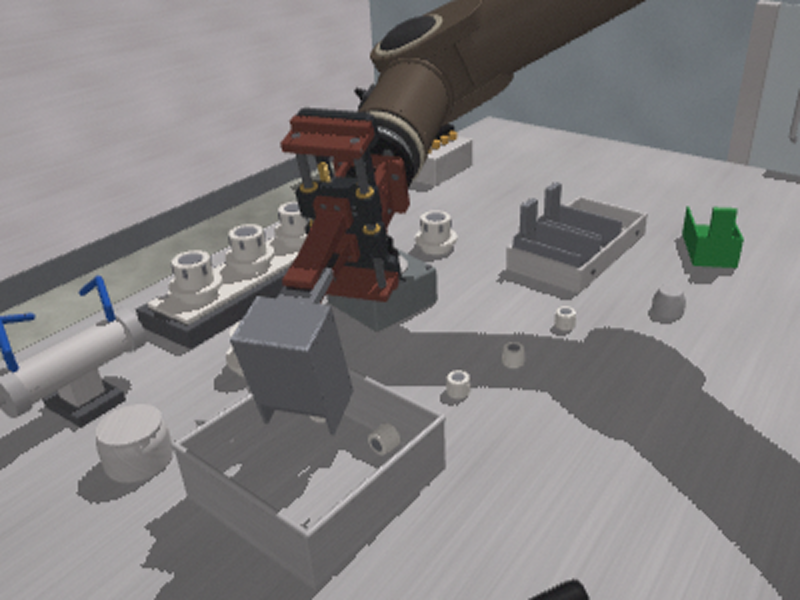

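View pics/t11.png

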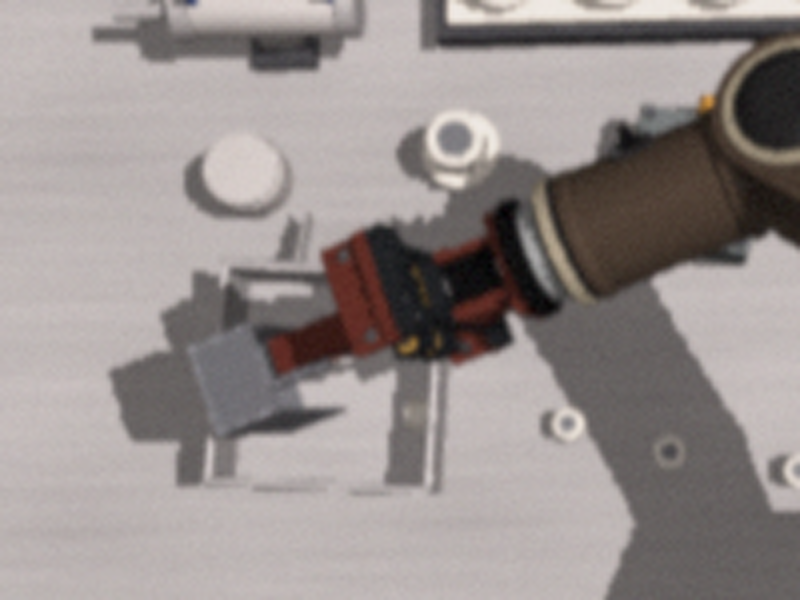

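Only one cap is clearly visible, and there may be a second under the bin at side (318,418). I'll un-tip partway and look again.

```bash
python3 -m pendant '[[255,[0,0.5,-2],[0.12,0,0]],[255,[0,0.3,-4],[0.28,0,0]],[255,[0,0,-6],[0.4,0,0]],[255,[0,0,-8],[0.48,0,0]]]'; python3 to.py .52 .14 .31 3.1416 0 -2.807
python3 - <<'E'
from h import *
s=grab_frame("side");t=grab_frame("top")
crop(s,150,160,350,310,4,"s12");crop(t,150,100,350,250,4,"t12")
E
```

```text
t: 24.62
position: [0.5431, 0.1796, 0.2148]
eef_rot: [2.288, 0.003, -2.817]
force: [-0.9, 0.1, -1.3]
grip_width: 0.0102
t 24.62 pos [0.543 0.18  0.215] rot [ 2.288  0.003 -2.817] F [-0.878  0.081 -1.311] w 0.0102 q [ 0.716  0.817 -1.058  1.652 -0.175  1.133  1.771]
shift cm [ 3.423  5.204 -8.538] turn [ 0.854  0.007 -0.008]
```

View pics/s12.png

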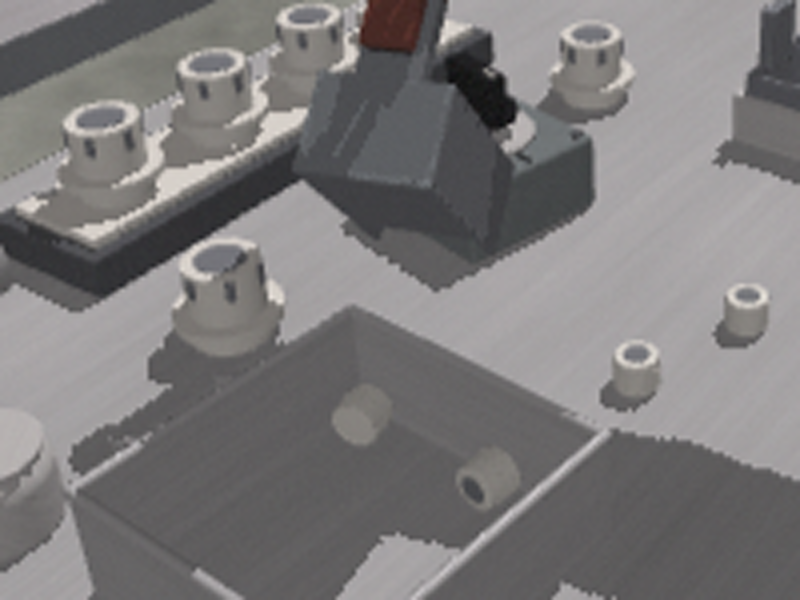

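View pics/t12.png

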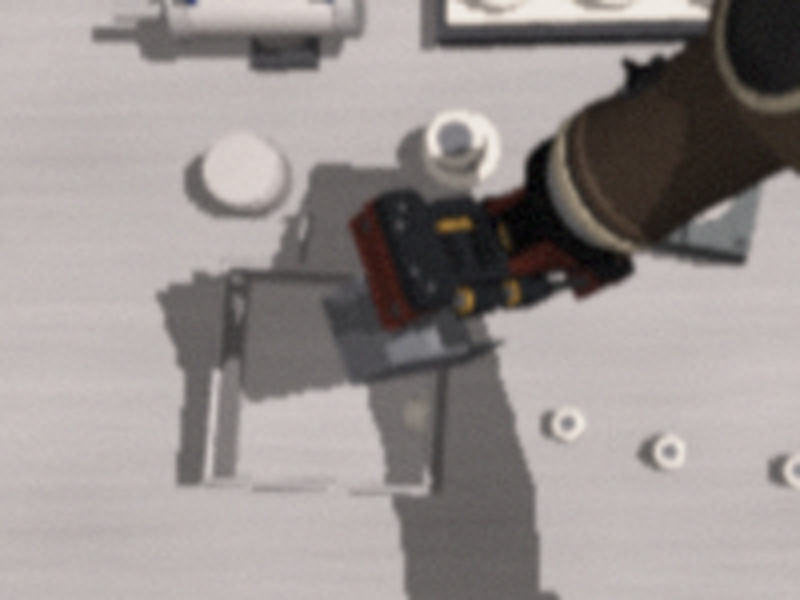

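Two caps now lie in the hopper (side crop (362,415) and (488,478)). Return the bin.

```bash
python3 -m pendant '[[255,[0.7,1,-1.7],[0.16,0,0]],[255,[1.4,2,-3.4],[0.32,0,0]],[255,[2.1,3,-5],[0.48,0,0]],[255,[2.8,4,-7],[0.65,0,0]],[255,[3.4,5.2,-8.5],[0.82,0.007,-0.008]]]'; python3 to.py .53 -.10 .31 3.1416 0 2.5
```

```text
t: 25.35
position: [0.5198, 0.1397, 0.3084]
eef_rot: [3.105, -0.002, -2.809]
force: [0.1, -0.1, -2.0]
grip_width: 0.0104
t 25.35 pos [0.52  0.14  0.308] rot [ 3.105 -0.002 -2.809] F [ 0.103 -0.087 -1.995] w 0.0104 q [ 0.39   0.328 -0.917  1.637  0.231  1.303  1.342]
shift cm [  6.869 -22.968  -0.981] turn [ 0.032 -0.02   0.974]
```

```bash
python3 -m pendant '[[255,[1.4,-4.6,0],[0.032,0,0.17]],[255,[2.8,-9.2,0],[0.032,0,0.35]],[255,[4.2,-13.8,0],[0.033,-0.01,0.53]],[255,[5.6,-18.4,-0.2],[0.033,-0.01,0.71]],[255,[6.9,-23,-0.8],[0.032,-0.02,0.89]]]'; python3 to.py .5561 -.3452 .29 3.1416 0 1.504
```

```text
t: 25.98
position: [0.5297, -0.1007, 0.3052]
eef_rot: [3.137, -0.005, 2.58]
force: [0.3, 0.6, -1.3]
grip_width: 0.0103
t 25.98 pos [ 0.53  -0.101  0.305] rot [ 3.137 -0.005  2.58 ] F [ 0.301  0.626 -1.347] w 0.0103 q [ 0.634  0.271 -0.657  1.652  0.164  1.279  0.956]
shift cm [-15.265 -19.295   1.347] turn [ 0.001 -0.007  1.076]
```

```bash
python3 -m pendant '[[255,[-3,-3.9,0],[0,0,0.18]],[255,[-6,-7.8,0.5],[0,0,0.36]],[255,[-9,-11.7,1],[0,0,0.54]],[255,[-12.2,-15.6,1.3],[0,0,0.72]],[255,[-15.3,-19.3,1.3],[0,-0.005,0.9]]]';python3 -m pendant '[[255,[0,0,0],[0,0,0.165]],[255,[0,0,3],[0,0,0.176]],[255,[0,0,6],[0,0,0.176]],[255,[0,0,9],[0,0,0.176]],[255,[0,0,9],[0,0,0.176]]]'; python3 to.py .5561 -.3452 .105 3.1416 0 1.504
```

```text
t: 26.6
position: [0.5581, -0.3454, 0.2905]
eef_rot: [3.14, -0.003, 1.68]
force: [0.5, 0.2, -2.1]
grip_width: 0.0098
t: 27.22
position: [0.557, -0.3431, 0.1987]
eef_rot: [-3.139, -0.005, 1.51]
force: [-0.3, -0.1, -0.9]
grip_width: 0.0099
t 27.23 pos [ 0.557 -0.343  0.199] rot [-3.139 -0.005  1.51 ] F [-0.263 -0.105 -0.888] w 0.0099 q [ 0.712  0.508 -0.339  1.525  0.175  1.143  0.278]
shift cm [-0.265 -0.049  9.371] turn [-0.003 -0.005  0.006]
```

```bash
python3 -m pendant '[[255,[-0.2,-0.05,3],[-0.003,-0.005,0.006]],[255,[-0.2,-0.05,6],[-0.003,-0.005,0.006]],[255,[-0.2,-0.05,8.5],[-0.003,-0.005,0.006]],[255,[-0.2,-0.05,9.2],[-0.003,-0.005,0.006]],[255,[-0.2,-0.05,9.2],[-0.003,-0.005,0.006]]]'; python3 -m pendant '[[255,[0,0,0],[0,0,0]],[255,[0,0,0],[0,0,0]]]'; python3 to.py .5561 -.3452 .0602 3.1416 0 1.504
python3 - <<'E'
from h import *
s=grab_frame("side")
crop(s,290,80,430,190,5.5,"s13")
E
```

```text
t: 27.85
position: [0.5587, -0.3468, 0.111]
eef_rot: [3.135, 0.004, 1.502]
force: [-0.2, 0.1, -1.2]
grip_width: 0.01
t: 28.1
position: [0.5588, -0.3472, 0.1114]
eef_rot: [3.134, 0.005, 1.502]
force: [0.4, 0.0, -1.7]
grip_width: 0.0101
t 28.1 pos [ 0.559 -0.347  0.111] rot [3.134 0.005 1.502] F [ 0.351  0.001 -1.748] w 0.0101 q [ 0.701  0.589 -0.32   1.612  0.216  0.967  0.241]
shift cm [ 0.207 -0.318  5.12 ] turn [ 0.007  0.005 -0.002]
```

View pics/s13.png

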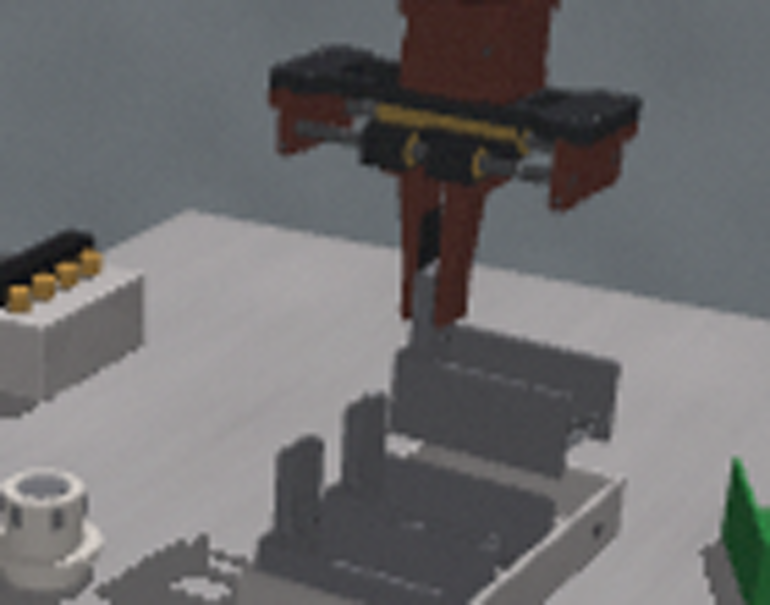

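```bash
python3 -m pendant '[[255,[0.2,-0.3,0],[0.007,0.005,0]],[255,[0.2,-0.3,1],[0.007,0.005,0]],[255,[0.2,-0.3,2],[0.007,0.005,0]],[255,[0.2,-0.3,2],[0.007,0.005,0]],[255,[0.2,-0.3,2],[0.007,0.005,0]]]'; python3 to.py .5561 -.3452 .0602 3.1416 0 1.504
```

```text
t: 28.78
position: [0.5555, -0.3448, 0.09]
eef_rot: [-3.14, -0.001, 1.502]
force: [0.5, 0.3, -1.8]
grip_width: 0.0099
t 28.77 pos [ 0.555 -0.345  0.09 ] rot [-3.14  -0.001  1.502] F [ 0.482  0.338 -1.794] w 0.0099 q [ 0.698  0.612 -0.316  1.629  0.223  0.938  0.235]
shift cm [-0.042  0.068  2.983] turn [-0.002 -0.001 -0.002]
```

```bash
python3 -m pendant '[[255,[-0.04,0.05,0.7],[0,0,0]],[255,[-0.04,0.05,1.4],[0,0,0]],[255,[-0.04,0.05,2],[0,0,0]],[255,[-0.04,0.05,2.2],[0,0,0]],[255,[-0.04,0.05,2.2],[0,0,0]]]'; python3 to.py .5561 -.3452 .0602 3.1416 0 1.504
```

```text
t: 29.4
position: [0.5558, -0.3452, 0.068]
eef_rot: [-3.14, -0.001, 1.502]
force: [0.5, 0.4, -1.0]
grip_width: 0.0097
t 29.4 pos [ 0.556 -0.345  0.068] rot [-3.14  -0.001  1.502] F [ 0.549  0.394 -1.005] w 0.0097 q [ 0.693  0.638 -0.309  1.642  0.233  0.9    0.227]
shift cm [0.001 0.029 0.783] turn [-0.002 -0.001 -0.002]
```

```bash
python3 -m pendant '[[255,[0,0,0.4],[0,0,0]],[255,[0,0,0.8],[0,0,0]],[255,[0,0,0.9],[0,0,0]],[255,[0,0,0.9],[0,0,0]],[0,[0,0,0.8],[0,0,0]]]'; python3 -m pendant '[[0,[0,0,0],[0,0,0]],[0,[0,0,0],[0,0,0]],[0,[0,0,0],[0,0,0]]]'; python3 -m pendant '[[0,[0,0,-1],[0,0,0]],[0,[0,0,-3.5],[0,0,0]],[0,[0,0,-7],[0,0,0]],[0,[0,0,-11],[0,0,0]],[0,[0,0,-15],[0,0,0]]]'
python3 to.py .448 -.09 .15 3.1416 0 1.6
```

```text
t: 30.02
position: [0.5561, -0.3454, 0.0605]
eef_rot: [-3.141, -0.0, 1.502]
force: [-0.0, -0.6, 0.0]
grip_width: 0.0167
t: 30.4
position: [0.5559, -0.3452, 0.0601]
eef_rot: [-3.14, -0.001, 1.502]
force: [0.9, 0.2, -0.9]
grip_width: 0.0464
t: 31.02
position: [0.556, -0.3453, 0.2123]
eef_rot: [-3.141, -0.001, 1.502]
force: [0.1, 0.8, -0.5]
grip_width: 0.0879
t 31.02 pos [ 0.556 -0.345  0.212] rot [-3.141 -0.001  1.502] F [ 0.105  0.837 -0.483] w 0.0879 q [ 0.714  0.495 -0.339  1.512  0.173  1.165  0.275]
shift cm [ 24.731 -12.518   6.253] turn [-0.001 -0.001 -0.098]
```

```bash
cat > look.py <<'E'
import sys
from h import *
n=sys.argv[1];s=grab_frame("side");t=grab_frame("top")
cv2.imwrite(f"pics/side_{n}.png",s[:,:,::-1]);cv2.imwrite(f"pics/top_{n}.png",t[:,:,::-1])
crop(s,150,110,460,310,2.5,"sd_"+n);crop(t,190,130,470,230,2.8,"td_"+n)
E
python3 look.py 14
```

```text
(no output)
```

View pics/sd_14.png

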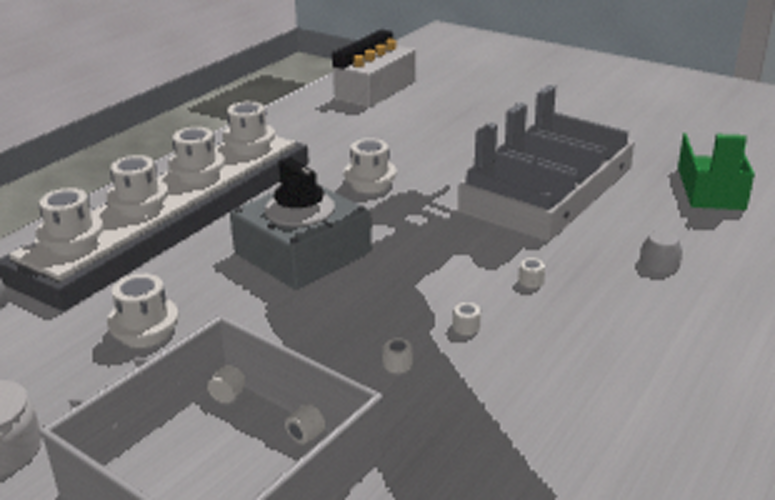

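View pics/td_14.png

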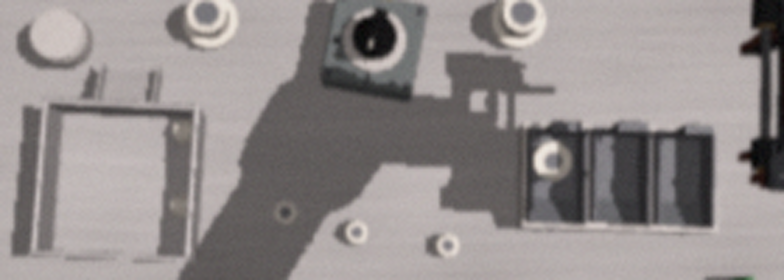

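Both bins are home and empty, the disc bin is undisturbed, two caps are in the hopper, and the three loose caps haven't moved. Going for the nearest loose cap.

```bash
python3 -m pendant '[[0,[5,-2.5,0],[0,0,-0.02]],[0,[10,-5,1],[0,0,-0.04]],[0,[15,-7.5,2.5],[0,0,-0.06]],[0,[20,-10,4.5],[0,0,-0.08]],[0,[24.7,-12.5,6.5],[0,0,-0.1]]]'; python3 -m pendant '[[0,[0,0,3],[0,0,0]],[0,[0,0,6],[0,0,0]],[0,[0,0,8.5],[0,0,0]],[0,[0,0,8.5],[0,0,0]]]';python3 to.py .447 -.09 .006 3.1416 0 1.6; python3 look.py 15
```

```text
t: 31.75
position: [0.4473, -0.0887, 0.1454]
eef_rot: [-3.141, -0.001, 1.603]
force: [0.4, 0.2, -0.7]
grip_width: 0.0878
t: 32.25
position: [0.4467, -0.0899, 0.0594]
eef_rot: [-3.137, -0.002, 1.603]
force: [0.1, 0.6, 1.0]
grip_width: 0.0876
t 32.25 pos [ 0.447 -0.09   0.059] rot [-3.137 -0.002  1.603] F [0.108 0.562 1.011] w 0.0876 q [ 0.453  0.395 -0.434  2.127  0.26   0.674 -0.125]
shift cm [-0.016  0.052  5.339] turn [-0.005 -0.002  0.003]
```

View pics/sd_15.png

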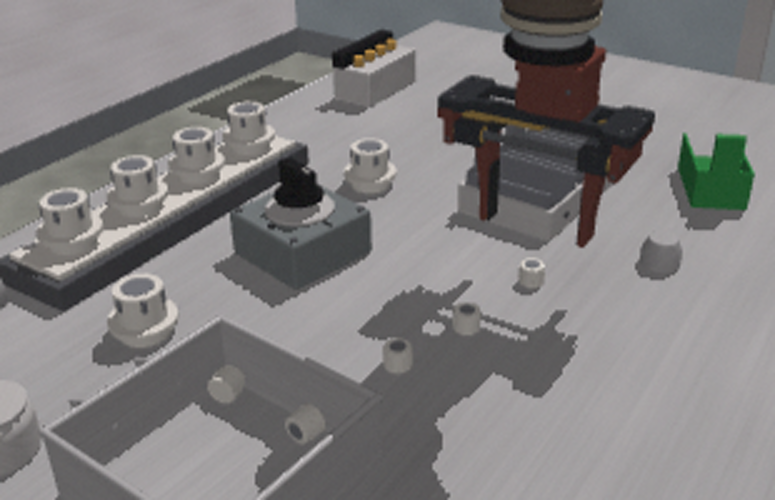

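```bash
python3 -m pendant '[[0,[0,0,2],[0,0,0]],[0,[0,0,4],[0,0,0]],[0,[0,0,5.1],[0,0,0]],[120,[0,0,5.1],[0,0,0]],[255,[0,0,5.1],[0,0,0]]]'; python3 -m pendant '[[255,[0,0,0],[0,0,0]],[255,[0,0,0],[0,0,0]],[255,[0,0,0],[0,0,0]],[255,[0,0,0],[0,0,0]]]';python3 -m pendant '[[255,[0,0,0],[0,0,0]],[255,[0,0,0],[0,0,0]]]'
```

```text
t: 32.98
position: [0.4486, -0.0903, 0.0103]
eef_rot: [-3.141, -0.001, 1.602]
force: [-0.4, -0.3, -0.2]
grip_width: 0.0712
t: 33.48
position: [0.448, -0.0903, 0.0097]
eef_rot: [-3.14, -0.001, 1.602]
force: [-0.2, 0.2, 0.1]
grip_width: 0.0315
t: 33.72
position: [0.448, -0.0902, 0.0096]
eef_rot: [-3.14, -0.001, 1.602]
force: [-0.3, -0.3, -0.0]
grip_width: 0.0231
```

```bash
python3 -m pendant '[[255,[0,0,0],[0,0,0]],[255,[0,0,-3],[0,0,0]],[255,[0,0,-7],[0,0,0]],[255,[0,0,-12],[0,0,0]]]'; python3 to.py .52 .255 .14 3.1416 0 1.6
```

```text
t: 34.22
position: [0.4474, -0.0901, 0.1302]
eef_rot: [-3.138, -0.002, 1.603]
force: [1.1, -1.6, 0.1]
grip_width: 0.0231
t 34.23 pos [ 0.447 -0.09   0.13 ] rot [-3.138 -0.002  1.603] F [ 1.092 -1.58   0.093] w 0.0231 q [ 0.512  0.283 -0.488  2.066  0.175  0.835 -0.046]
shift cm [34.265  8.351 -0.948] turn [-0.003 -0.002  0.003]
```

```bash
python3 -m pendant '[[255,[5,1.2,-0.5],[0,0,0]],[255,[10.5,2.5,-1],[0,0,0]],[255,[16,3.9,-1],[0,0,0]],[255,[21.5,5.2,-1],[0,0,0]],[255,[27,6.5,-1],[0,0,0]]]'; python3 -m pendant '[[255,[4,1,0],[0,0,0]],[255,[7.3,1.9,0],[0,0,0]],[255,[8.5,1.9,3],[0,0,0]],[255,[8.5,1.9,7],[0,0,0]],[255,[8.5,1.9,7.5],[0,0,0]]]'; python3 to.py .52 .26 .05
```

```text
t: 34.85
position: [0.5048, 0.1831, 0.1397]
eef_rot: [-3.14, -0.001, 1.602]
force: [1.3, -0.2, -0.2]
grip_width: 0.0232
t: 35.48
position: [0.5189, 0.2662, 0.0622]
eef_rot: [-3.135, 0.001, 1.603]
force: [-0.0, 0.2, 0.0]
grip_width: 0.0233
t 35.48 pos [0.519 0.266 0.062] rot [-3.135  0.001  1.603] F [-0.031  0.238  0.019] w 0.0233 q [-0.176  0.585 -0.518  1.817  0.372  0.844 -0.842]
shift cm [-0.62   0.094  1.22 ]
```

```bash
python3 -m pendant '[[255,[0,0,1.3],[0,0,0]],[255,[0,0,1.5],[0,0,0]],[120,[0,0,1.5],[0,0,0]],[120,[0,0,1.5],[0,0,0]],[120,[0,0,1.5],[0,0,0]]]'; python3 -m pendant '[[120,[0,0,-2],[0,0,0]],[120,[0,0,-5],[0,0,0]],[60,[0,0,-9],[0,0,0]],[0,[0,0,-10],[0,0,0]]]'; python3 to.py .4635 .007 .14 3.1416 0 1.6
```

```text
t: 36.1
position: [0.5211, 0.2673, 0.0503]
eef_rot: [-3.141, -0.001, 1.602]
force: [0.1, -1.0, 0.7]
grip_width: 0.0458
t: 36.6
position: [0.5223, 0.2682, 0.1537]
eef_rot: [3.138, -0.003, 1.602]
force: [1.1, 0.2, -1.0]
grip_width: 0.0633
t 36.6 pos [0.522 0.268 0.154] rot [ 3.138 -0.003  1.602] F [ 1.092  0.211 -1.02 ] w 0.0633 q [-0.135  0.476 -0.568  1.743  0.295  1.005 -0.78 ]
shift cm [-25.93   -6.703   1.269] turn [ 0.003 -0.003  0.002]
```

```bash
python3 -m pendant '[[0,[-5,-1.3,0],[0,0,0]],[0,[-10.5,-2.7,0],[0,0,0]],[0,[-16,-4.1,0],[0,0,0]],[0,[-21.5,-5.5,1],[0,0,0]],[0,[-25.9,-6.7,2],[0,0,0]]]'; python3 look.py 16;python3 to.py .4635 .007 .01 3.1416 0 1.6
```

```text
t: 37.22
position: [0.4613, 0.0037, 0.1297]
eef_rot: [-3.14, -0.0, 1.601]
force: [1.0, 0.9, 0.2]
grip_width: 0.0884
t 37.33 pos [0.46  0.001 0.129] rot [-3.137  0.002  1.596] F [-0.14  -0.148 -0.671] w 0.0878 q [ 0.349  0.3   -0.538  2.056  0.206  0.841 -0.282]
shift cm [ 0.638  0.432 11.864] turn [-0.005  0.002 -0.004]
```

View pics/sd_16.png

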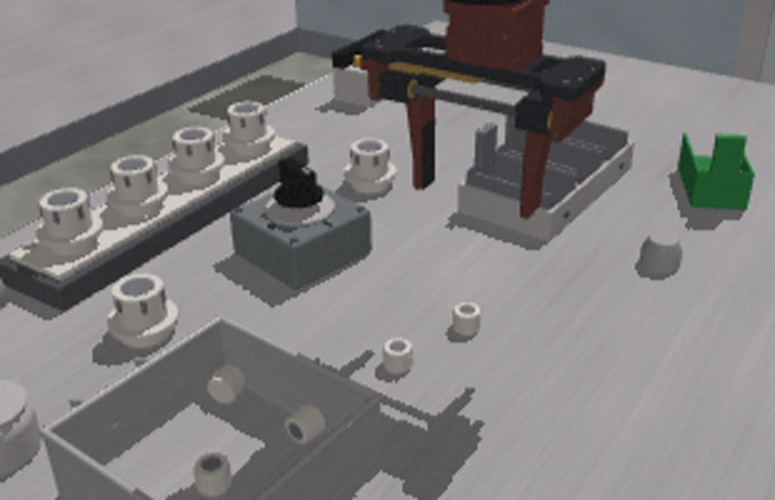

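View pics/td_16.png

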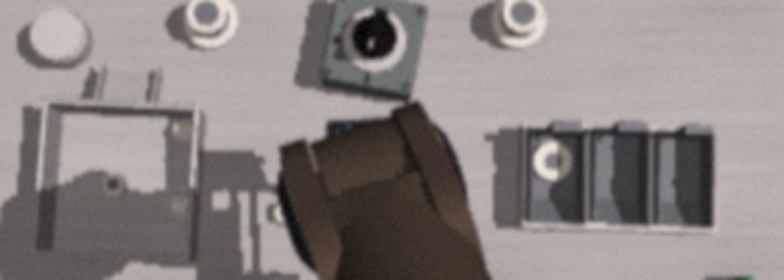

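Three caps are in the hopper, and the remaining two haven't moved. Next the middle one.

```bash
python3 -m pendant '[[0,[0.6,0.4,3],[0,0,0]],[0,[0.6,0.4,6],[0,0,0]],[0,[0.6,0.4,8.5],[0,0,0]],[0,[0.6,0.4,8.5],[0,0,0]]]'; python3 to.py .4635 .007 .009 3.1416 0 1.6
```

```text
t: 37.83
position: [0.4646, 0.0131, 0.0436]
eef_rot: [-3.137, -0.001, 1.604]
force: [-0.8, 0.4, -0.1]
grip_width: 0.088
t 37.83 pos [0.465 0.013 0.044] rot [-3.137 -0.001  1.604] F [-0.785  0.357 -0.122] w 0.088 q [ 0.262  0.446 -0.481  2.114  0.329  0.658 -0.41 ]
shift cm [-0.613 -0.118  3.455] turn [-0.005 -0.001  0.004]
```

```bash
python3 -m pendant '[[0,[-0.6,-0.1,1],[0,0,0]],[0,[-0.6,-0.1,1],[0,0,0]],[0,[-0.6,-0.1,1],[0,0,0]]]'; python3 to.py .4635 .007 .009 3.1416 0 1.6
```

```text
t: 38.2
position: [0.4654, 0.0062, 0.0352]
eef_rot: [-3.141, -0.001, 1.602]
force: [0.3, -0.2, 0.4]
grip_width: 0.0877
t 38.2 pos [0.465 0.006 0.035] rot [-3.141 -0.001  1.602] F [ 0.268 -0.195  0.447] w 0.0877 q [ 0.267  0.458 -0.47   2.122  0.343  0.635 -0.41 ]
shift cm [ 0.085 -0.185  2.621] turn [-0.    -0.001  0.002]
```

```bash
python3 -m pendant '[[0,[0.1,-0.15,1.5],[0,0,0]],[0,[0.1,-0.15,2.6],[0,0,0]],[120,[0.1,-0.15,2.6],[0,0,0]],[255,[0.1,-0.15,2.6],[0,0,0]],[255,[0.1,-0.15,2.6],[0,0,0]]]'; python3 -m pendant '[[255,[0,0,0],[0,0,0]],[255,[0,0,0],[0,0,0]],[255,[0,0,0],[0,0,0]],[255,[0,0,0],[0,0,0]],[255,[0,0,0],[0,0,0]]]'
```

```text
t: 38.83
position: [0.4637, 0.0074, 0.0088]
eef_rot: [-3.141, -0.001, 1.602]
force: [-0.6, -0.5, -0.5]
grip_width: 0.0613
t: 39.45
position: [0.4634, 0.0073, 0.0087]
eef_rot: [-3.14, -0.001, 1.602]
force: [0.4, 0.2, 0.5]
grip_width: 0.0231
```

```bash
python3 -m pendant '[[255,[0,0,0],[0,0,0]],[255,[0,0,-3],[0,0,0]],[255,[0,0,-7],[0,0,0]],[255,[0,0,-12],[0,0,0]]]'; python3 to.py .52 .25 .14 3.1416 0 1.6
```

```text
t: 39.95
position: [0.4628, 0.0072, 0.1292]
eef_rot: [-3.138, -0.001, 1.603]
force: [0.5, -0.6, -0.1]
grip_width: 0.0232
t 39.95 pos [0.463 0.007 0.129] rot [-3.138 -0.001  1.603] F [ 0.54  -0.642 -0.076] w 0.0232 q [ 0.353  0.306 -0.556  2.049  0.212  0.845 -0.293]
shift cm [24.084  6.486 -1.066] turn [-0.003 -0.001  0.003]
```

```bash
python3 -m pendant '[[255,[5,1.4,-1],[0,0,0]],[255,[10,2.7,-1],[0,0,0]],[255,[15,4.1,-1],[0,0,0]],[255,[20,5.4,-1],[0,0,0]],[255,[24,6.5,-1],[0,0,0]]]'; python3 -m pendant '[[255,[0,0,0],[0,0,0]],[255,[0,0,3],[0,0,0]],[255,[0,0,6],[0,0,0]],[255,[0,0,8],[0,0,0]],[255,[0,0,8],[0,0,0]]]'; python3 to.py
```

```text
t: 40.58
position: [0.5209, 0.2513, 0.1386]
eef_rot: [-3.14, -0.001, 1.603]
force: [0.3, -0.8, 0.4]
grip_width: 0.023
t: 41.2
position: [0.52, 0.2479, 0.0574]
eef_rot: [-3.138, 0.001, 1.602]
force: [-1.2, -0.3, 0.1]
grip_width: 0.0233
t 41.2 pos [0.52  0.248 0.057] rot [-3.138  0.001  1.602] F [-1.198 -0.253  0.053] w 0.0233 q [-0.135  0.584 -0.532  1.839  0.388  0.827 -0.831]
```

```bash
python3 -m pendant '[[120,[0,0,0],[0,0,0]],[120,[0,0,0],[0,0,0]],[120,[0,0,0],[0,0,0]]]'; python3 -m pendant '[[120,[0,0,-2],[0,0,0]],[120,[0,0,-5],[0,0,0]],[60,[0,0,-9],[0,0,0]],[0,[0,0,-9],[0,0,0]],[0,[0,0,-9],[0,0,0]]]'; python3 to.py .486 .083 .14 3.1416 0 1.6
```

```text
t: 41.58
position: [0.5213, 0.2494, 0.0596]
eef_rot: [-3.142, -0.001, 1.602]
force: [0.3, 0.3, -0.2]
grip_width: 0.0457
t: 42.2
position: [0.521, 0.2489, 0.1493]
eef_rot: [-3.141, -0.001, 1.602]
force: [-0.2, 0.5, -0.6]
grip_width: 0.073
t 42.2 pos [0.521 0.249 0.149] rot [-3.141 -0.001  1.602] F [-0.245  0.454 -0.565] w 0.073 q [-0.09   0.472 -0.587  1.766  0.303  0.996 -0.762]
shift cm [-16.471  -4.021   0.921] turn [-0.001 -0.001  0.002]
```

```bash
python3 -m pendant '[[0,[-5,-1.2,0],[0,0,0]],[0,[-10,-2.4,0],[0,0,0]],[0,[-14,-3.4,0],[0,0,0]],[0,[-16.5,-4,1],[0,0,0]],[0,[-16.5,-4,2],[0,0,0]]]'; python3 look.py 17;python3 to.py .486 .083 .009 3.1416 0 1.6
```

```text
t: 42.82
position: [0.4855, 0.0806, 0.1276]
eef_rot: [-3.139, 0.0, 1.599]
force: [0.2, 0.8, -1.1]
grip_width: 0.0874
t 42.92 pos [0.485 0.083 0.127] rot [-3.138 -0.001  1.602] F [-0.039  1.23  -0.225] w 0.0879 q [ 0.208  0.363 -0.58   1.984  0.254  0.87  -0.476]
shift cm [-0.054  0.111 11.831] turn [-0.004 -0.001  0.002]
```

View pics/sd_17.png

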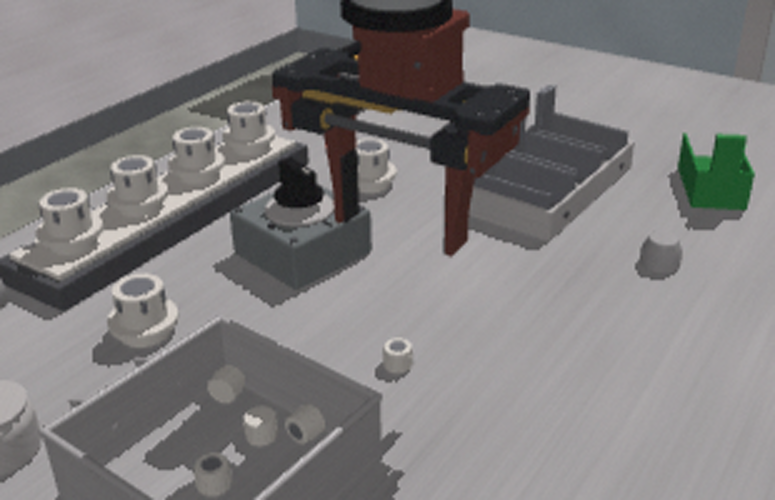

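```bash
python3 -m pendant '[[0,[0,0.1,3],[0,0,0]],[0,[0,0.1,6],[0,0,0]],[0,[0,0.1,9],[0,0,0]],[0,[0,0.1,9],[0,0,0]],[0,[0,0.1,9],[0,0,0]]]'; python3 to.py .486 .083 .009 3.1416 0 1.6
```

```text
t: 43.55
position: [0.4876, 0.0844, 0.0394]
eef_rot: [-3.141, -0.002, 1.604]
force: [0.2, 0.3, 0.4]
grip_width: 0.0877
t 43.55 pos [0.488 0.084 0.039] rot [-3.141 -0.002  1.604] F [0.168 0.268 0.412] w 0.0877 q [ 0.139  0.497 -0.511  2.049  0.374  0.686 -0.581]
shift cm [-0.135 -0.158  3.04 ] turn [-0.001 -0.002  0.004]
```

```bash
python3 -m pendant '[[0,[-0.1,-0.1,1.5],[0,0,0]],[0,[-0.1,-0.1,3],[0,0,0]],[120,[-0.1,-0.1,3],[0,0,0]],[255,[-0.1,-0.1,3],[0,0,0]],[255,[-0.1,-0.1,3],[0,0,0]]]'; python3 -m pendant '[[255,[0,0,0],[0,0,0]],[255,[0,0,0],[0,0,0]],[255,[0,0,0],[0,0,0]],[255,[0,0,0],[0,0,0]],[255,[0,0,0],[0,0,0]]]'; python3 -m pendant '[[255,[0,0,0],[0,0,0]],[255,[0,0,-3],[0,0,0]],[255,[0,0,-7],[0,0,0]],[255,[0,0,-12],[0,0,0]]]'; python3 to.py .52 .25 .14 3.1416 0 1.6
```

```text
t: 44.18
position: [0.4863, 0.0821, 0.009]
eef_rot: [-3.141, -0.001, 1.602]
force: [0.7, 0.5, 0.1]
grip_width: 0.0611
t: 44.8
position: [0.4861, 0.082, 0.0087]
eef_rot: [-3.14, -0.001, 1.602]
force: [-0.1, -0.1, 0.4]
grip_width: 0.0229
t: 45.3
position: [0.4854, 0.0818, 0.1292]
eef_rot: [-3.138, -0.001, 1.603]
force: [1.4, -0.6, -0.1]
grip_width: 0.0227
t 45.3 pos [0.485 0.082 0.129] rot [-3.138 -0.001  1.603] F [ 1.395 -0.611 -0.112] w 0.0227 q [ 0.219  0.361 -0.589  1.982  0.256  0.875 -0.475]
shift cm [16.7    3.986 -1.078] turn [-0.003 -0.001  0.003]
```

```bash
python3 -m pendant '[[255,[5,1,-1],[0,0,0]],[255,[10,2.1,-1],[0,0,0]],[255,[15,3.3,-1],[0,0,0]],[255,[20,4.3,-1],[0,0,0]],[255,[20,4.3,-1],[0,0,0]]]'; python3 -m pendant '[[255,[0,0,3],[0,0,0]],[255,[0,0,6],[0,0,0]],[255,[0,0,7.5],[0,0,0]],[255,[0,0,7.5],[0,0,0]],[120,[0,0,7.5],[0,0,0]]]'; python3 -m pendant '[[120,[0,0,0],[0,0,0]],[120,[0,0,0],[0,0,0]],[120,[0,0,-3],[0,0,0]],[120,[0,0,-7],[0,0,0]],[60,[0,0,-11],[0,0,0]]]'; python3 to.py .35 .15 .25
```

```text
t: 45.92
position: [0.5217, 0.2882, 0.1386]
eef_rot: [-3.14, -0.004, 1.608]
force: [-1.4, -0.4, -0.3]
grip_width: 0.023
t: 46.55
position: [0.5234, 0.2834, 0.0648]
eef_rot: [-3.141, -0.001, 1.602]
force: [0.1, 0.6, -0.5]
grip_width: 0.0297
t: 47.18
position: [0.5228, 0.2832, 0.1752]
eef_rot: [-3.14, -0.001, 1.603]
force: [0.1, -0.3, -0.3]
grip_width: 0.0532
t 47.17 pos [0.523 0.283 0.175] rot [-3.14  -0.001  1.603] F [ 0.148 -0.273 -0.319] w 0.0532 q [-0.131  0.476 -0.609  1.696  0.303  1.066 -0.804]
shift cm [-12.755 -17.707  -7.469]
```

```bash
python3 -m pendant '[[0,[-5,-4,-3],[0,0,0]],[0,[-10,-8,-6],[0,0,0]],[0,[-10,-12,-9],[0,0,0]],[0,[-10,-12,-9],[0,0,0]]]'; python3 look.py 18;python3 - <<'E'
from h import *
t=cv2.imread("pics/top_18.png")[:,:,::-1];s=cv2.imread("pics/side_18.png")[:,:,::-1]
crop(t,290,110,360,175,9,"t_sel");crop(s,230,155,310,230,8,"s_sel");crop(t,190,150,360,240,4.5,"t_h18")
E
```

```text
t: 47.68
position: [0.4052, 0.1792, 0.2672]
eef_rot: [3.136, 0.0, 1.602]
force: [1.5, 0.2, -0.5]
grip_width: 0.0878
```

View pics/sd_18.png

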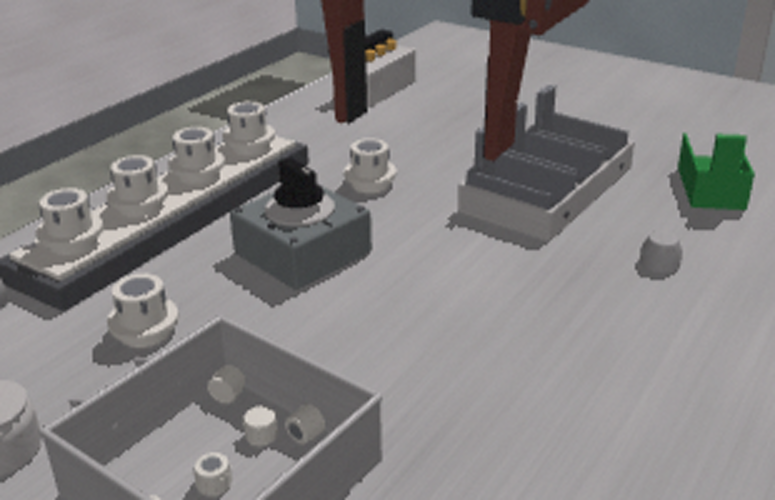

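View pics/t_sel.png

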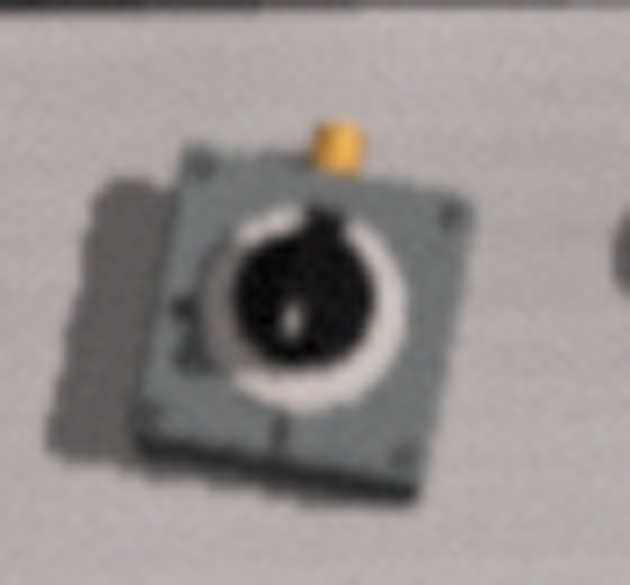

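View pics/s_sel.png

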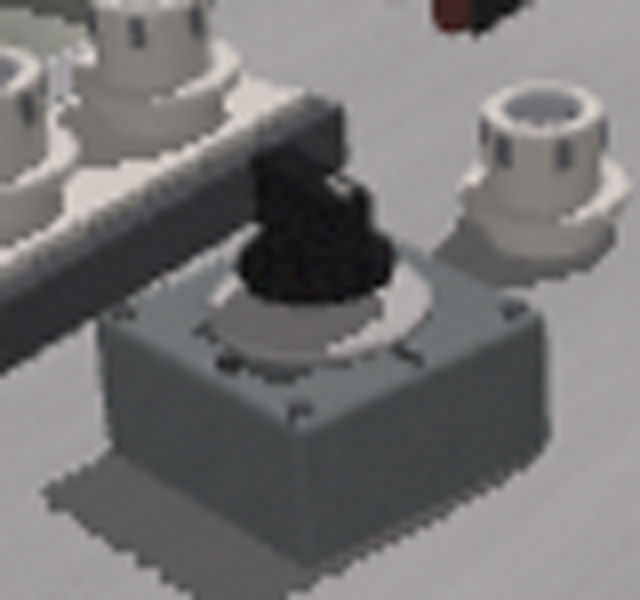

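View pics/td_18.png

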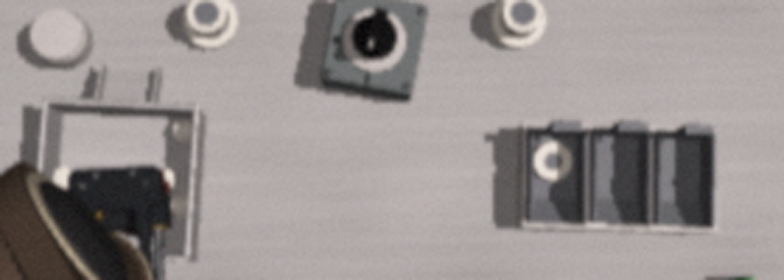

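Run:
```python
from h import *
np.set_printoptions(precision=4,suppress=True)
T=lambda u,v:(290+(u+.5)/9-.5,110+(v+.5)/9-.5)
S=lambda u,v:(230+(u+.5)/8-.5,155+(v+.5)/8-.5)
print("mark",onz("top",*T(280,428),.05),onz("side",*S(408,354),.052))
print("dot",onz("top",*T(185,310),.05),onz("side",*S(228,362),.052))
for k,p in dict(tl=(187,148),tr=(473,200),br=(420,485),bl=(140,435)).items(): print(k,onz("top",*T(*p),.05))
for k,p in dict(l=(100,312),n=(300,428),r=(545,318)).items(): print(k,onz("side",*S(*p),.05))
print("bar far end top",onz("top",*T(322,212),.098),"white",onz("top",*T(291,318),.097), "side far",onz("side",*S(270,155),.098),"side near",onz("side",*S(352,185),.098))
t=cv2.imread("pics/top_18.png")[:,:,::-1];s=cv2.imread("pics/side_18.png")[:,:,::-1]
g=lambda i:np.clip(i.astype(float)*3.5,0,255).astype(np.uint8)
crop(g(t),305,120,345,160,14,"t_selg");crop(g(s),250,165,290,200,14,"s_selg")
print(tri(*T(322,212),*S(270,155)))
```

```text
mark [ 0.6245 -0.0084  0.05  ] [ 0.6241 -0.0052  0.052 ]
dot [0.6648 0.022  0.05  ] [0.6663 0.0266 0.052 ]
tl [0.7197 0.0201 0.05  ]
tr [ 0.6999 -0.0744  0.05  ]
br [ 0.6044 -0.054   0.05  ]
bl [0.6232 0.0377 0.05  ]
l [0.7216 0.0208 0.05  ]
n [0.6269 0.0424 0.05  ]
r [ 0.6042 -0.0477  0.05  ]
bar far end top [ 0.6837 -0.0226  0.098 ] white [ 0.65   -0.0119  0.097 ] side far [ 0.6812 -0.0166  0.098 ] side near [ 0.648  -0.0136  0.098 ]
(array([ 0.6853, -0.0223,  0.0945]), np.float64(0.0013924583257698415))
```

View pics/t_selg.png

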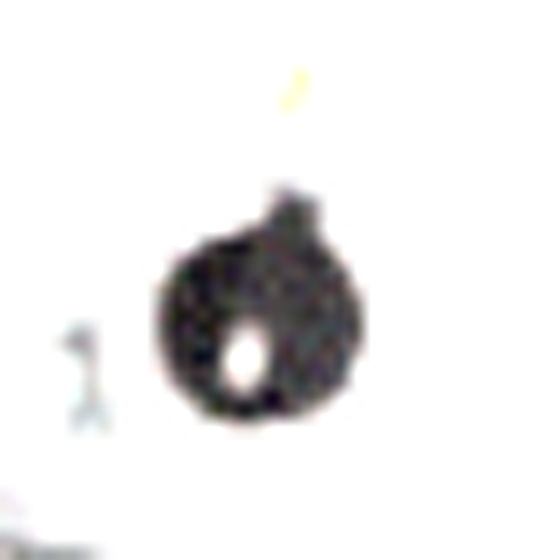

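View pics/s_selg.png

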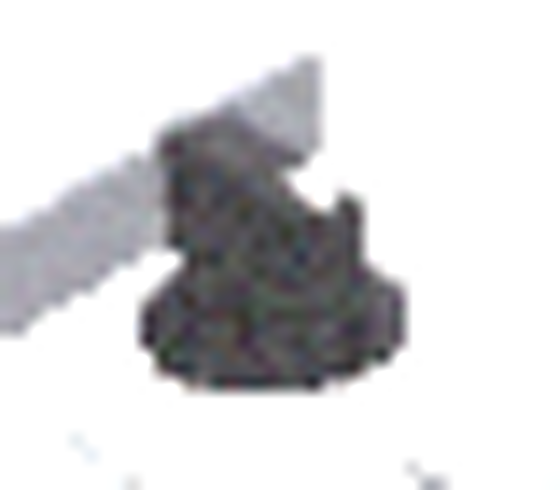

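```bash
python3 -c "
from h import *
print(onz('top',262/14+305,325/14+120,.072), onz('side',275/14+250,325/14+165,.07))"
python3 to.py .58 .05 .25 3.1416 0 2.3
```

```text
[ 0.66089444 -0.01794003  0.072     ] [ 0.65727453 -0.00766339  0.07      ]
t 47.77 pos [0.407 0.179 0.265] rot [ 3.14  -0.     1.602] F [-0.583  0.51   0.711] w 0.0879 q [ 0.122  0.113 -0.69   1.916  0.08   1.138 -0.567]
shift cm [-13.448  16.911   1.494] turn [ 0.002  0.    -0.698]
```

```bash
python3 -m pendant '[[0,[-2.5,3.4,0],[0,0,-0.14]],[0,[-5.2,6.8,0],[0,0,-0.28]],[0,[-8,10.2,0.5],[0,0,-0.42]],[0,[-10.7,13.6,1],[0,0,-0.56]],[0,[-13.4,16.9,1.5],[0,0,-0.7]]]'; python3 look.py 19;python3 to.py .661 -.0165 .16 3.1416 0 2.92; python3 -c "
from h import *
t=cv2.imread('pics/top_19.png')[:,:,::-1];crop(t,190,150,290,230,7,'t_h19')"
```

```text
t: 48.4
position: [0.5811, 0.0501, 0.2463]
eef_rot: [-3.14, -0.004, 2.307]
force: [-0.4, 0.1, 0.7]
grip_width: 0.0877
t 48.5 pos [0.582 0.047 0.245] rot [-3.138 -0.004  2.3  ] F [-0.761 -0.242  0.065] w 0.0878 q [ 0.318  0.401 -0.644  1.633  0.252  1.197  0.348]
shift cm [-9.977  1.696  8.428] turn [-0.002 -0.005 -0.62 ]
```

View pics/t_h19.png

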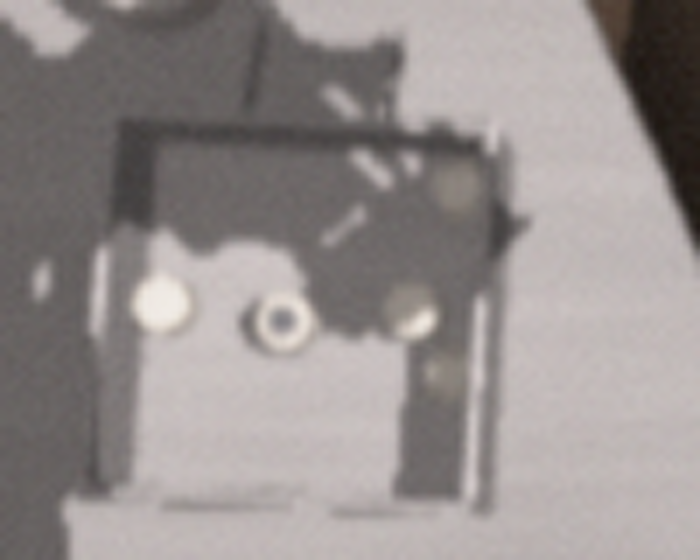

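All five caps are in the hopper (crop (160,302), (283,320), (410,312), (455,185), (445,375)). Next, the selector.

```bash
python3 -m pendant '[[0,[-2.5,0.4,1],[0,0,-0.15]],[0,[-5,0.8,3],[0,0,-0.3]],[0,[-7.5,1.3,5],[0,0,-0.46]],[0,[-10,1.7,7],[0,0,-0.62]],[0,[-10,1.7,8.4],[0,0,-0.62]]]'; python3 -m pendant '[[0,[0,0,0],[0,0,0]],[0,[0,0,0],[0,0,0]]]'; python3 look.py 20;python3 to.py .661 -.0165 .10 3.1416 0 2.92; python3 -c "
from h import *
t=cv2.imread('pics/side_20.png')[:,:,::-1];crop(t,220,110,330,210,7,'s_20')"
```

```text
t: 49.12
position: [0.659, -0.0131, 0.1609]
eef_rot: [3.141, -0.005, 2.919]
force: [0.3, 1.2, 0.4]
grip_width: 0.088
t: 49.38
position: [0.6585, -0.0107, 0.165]
eef_rot: [3.141, -0.001, 2.922]
force: [-0.2, -0.2, 0.4]
grip_width: 0.0879
t 49.48 pos [ 0.659 -0.011  0.166] rot [3.141 0.    2.923] F [-0.442 -0.657  0.452] w 0.0877 q [ 0.406  0.62  -0.706  1.535  0.426  1.145  0.966]
shift cm [-0.319 -0.477  6.557] turn [0.001 0.    0.003]
```

View pics/s_20.png

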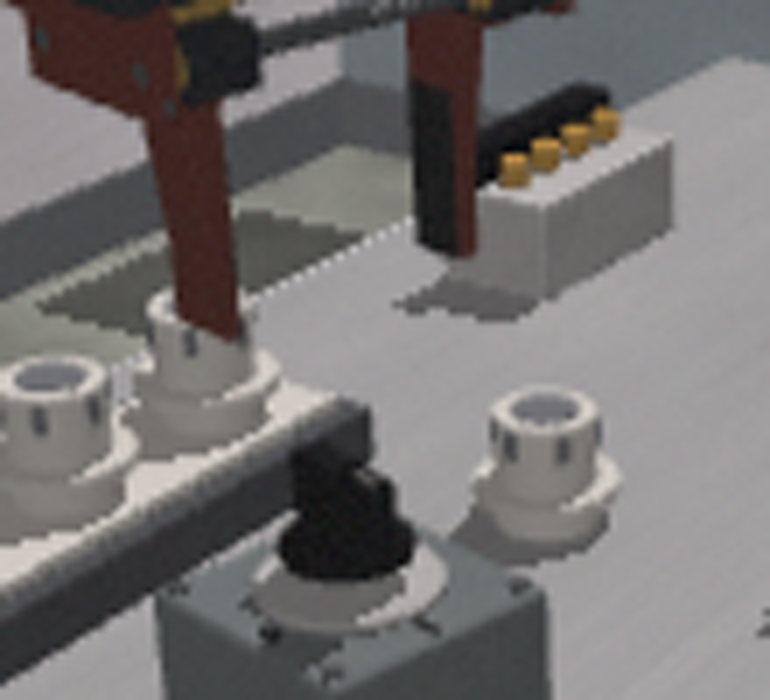

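```bash
python3 -m pendant '[[0,[-0.3,-0.45,2],[0,0,0]],[0,[-0.3,-0.45,4],[0,0,0]],[0,[-0.3,-0.45,6],[0,0,0]],[0,[-0.3,-0.45,6],[0,0,0]],[0,[-0.3,-0.45,6],[0,0,0]]]'; python3 to.py .661 -.0165 .0755 3.1416 0 2.92;  python3 look.py 21;python3 -c "
from h import *
t=cv2.imread('pics/side_21.png')[:,:,::-1];crop(t,220,110,330,210,7,'s_21')"
```

```text
t: 50.1
position: [0.6608, -0.0169, 0.1044]
eef_rot: [3.141, -0.002, 2.923]
force: [0.3, -0.2, 0.8]
grip_width: 0.0877
t 50.1 pos [ 0.661 -0.017  0.104] rot [ 3.141 -0.002  2.923] F [ 0.344 -0.242  0.798] w 0.0877 q [ 0.396  0.684 -0.676  1.582  0.473  1.047  0.94 ]
shift cm [-0.015  0.045  2.886] turn [ 0.001 -0.002  0.003]
```

View pics/s_21.png

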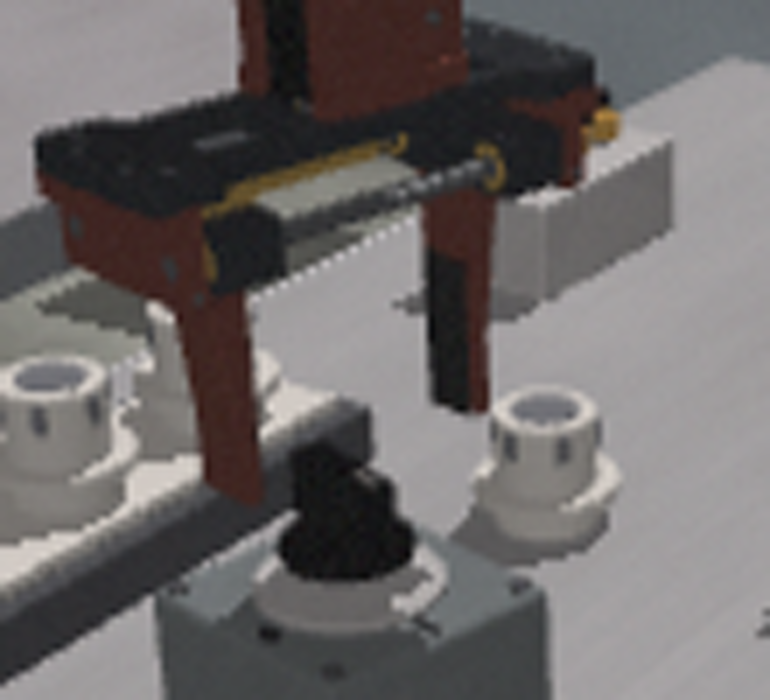

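Fingers straddle the bar. I'll descend and close gently.

```bash
python3 -m pendant '[[0,[0,0,1.5],[0,0,0]],[0,[0,0,2.8],[0,0,0]],[0,[0,0,2.8],[0,0,0]],[150,[0,0,2.8],[0,0,0]],[190,[0,0,2.8],[0,0,0]]]'; python3 -m pendant '[[200,[0,0,0],[0,0,0]],[210,[0,0,0],[0,0,0]],[220,[0,0,0],[0,0,0]],[255,[0,0,0],[0,0,0]],[255,[0,0,0],[0,0,0]]]'; python3 -m pendant '[[255,[0,0,0],[0,0,0]],[255,[0,0,0],[0,0,0]],[255,[0,0,0],[0,0,0]]]'; python3 to.py
```

```text
t: 50.82
position: [0.6609, -0.0171, 0.0768]
eef_rot: [3.141, -0.001, 2.922]
force: [-1.1, -1.0, -0.4]
grip_width: 0.0713
t: 51.45
position: [0.6606, -0.0172, 0.0764]
eef_rot: [3.141, -0.001, 2.922]
force: [-0.3, 1.0, 0.1]
grip_width: 0.0213
t: 51.82
position: [0.6605, -0.0149, 0.0764]
eef_rot: [3.139, -0.002, 2.924]
force: [-0.3, 4.5, -0.5]
grip_width: 0.0136
t 51.83 pos [ 0.66  -0.015  0.076] rot [ 3.139 -0.002  2.924] F [-0.265  4.519 -0.511] w 0.0136 q [ 0.386  0.713 -0.662  1.603  0.494  1.     0.923]
```

```bash
python3 -m pendant '[[255,[0,0.15,0],[0,0,0]],[255,[0,0.25,0],[0,0,0]],[255,[0,0.25,0],[0,0,0]]]'; python3 to.py; python3 -m pendant '[[255,[0,0,0.2],[0,0,0]],[255,[0,0,0.4],[0,0,0]],[255,[0,0,0.6],[0,0,0]],[255,[0,0,0.7],[0,0,0]],[255,[0,0,0.7],[0,0,0]]]'; python3 to.py
```

```text
t: 52.2
position: [0.6605, -0.0148, 0.0761]
eef_rot: [-3.142, -0.003, 2.922]
force: [-3.0, 2.4, 1.1]
grip_width: 0.0143
t 52.2 pos [ 0.661 -0.015  0.076] rot [-3.142 -0.003  2.922] F [-3.01   2.354  1.085] w 0.0143 q [ 0.383  0.714 -0.66   1.602  0.496  1.002  0.919]
t: 52.82
position: [0.6606, -0.0148, 0.0695]
eef_rot: [-3.142, -0.002, 2.922]
force: [-5.9, 1.9, 5.5]
grip_width: 0.0138
t 52.83 pos [ 0.661 -0.015  0.069] rot [-3.142 -0.002  2.922] F [-5.896  1.851  5.533] w 0.0138 q [ 0.38   0.721 -0.656  1.606  0.501  0.991  0.915]
```

```bash
python3 -m pendant '[[255,[0,0,0.1],[0,0,0]],[255,[0,0,0.1],[0,0,0.1]],[255,[0,0,0.1],[0,0,0.22]],[255,[0,0,0.1],[0,0,0.36]],[255,[0,0,0.1],[0,0,0.5]]]'; python3 to.py
```

```text
t: 53.45
position: [0.6615, -0.0129, 0.0691]
eef_rot: [3.14, -0.002, 2.419]
force: [-3.3, 5.8, 4.9]
grip_width: 0.0141
t 53.45 pos [ 0.662 -0.013  0.069] rot [ 3.14  -0.002  2.419] F [-3.267  5.76   4.852] w 0.0141 q [ 0.308  0.69  -0.541  1.611  0.41   0.955  0.477]
```

```bash
python3 -m pendant '[[255,[0.1,0,0.05],[0,0,0.13]],[255,[0.1,0.05,0.1],[0,0,0.27]],[255,[0.1,0.05,0.1],[0,0,0.41]],[255,[0.1,0.05,0.1],[0,0,0.55]]]'; python3 to.py
```

```text
t: 53.95
position: [0.6634, -0.0115, 0.0691]
eef_rot: [3.136, -0.002, 1.869]
force: [1.9, 6.1, 4.9]
grip_width: 0.0139
t 53.95 pos [ 0.663 -0.012  0.069] rot [ 3.136 -0.002  1.869] F [1.863 6.106 4.896] w 0.0139 q [ 0.222  0.663 -0.41   1.617  0.31   0.921  0.001]
```

```bash
python3 -m pendant '[[255,[0,0,0.05],[0,0,0.12]],[255,[0,0,0.05],[0,0,0.24]],[255,[0,0,0.05],[0,0,0.34]],[255,[0,0,0.05],[0,0,0.38]],[255,[0,0,0.05],[0,0,0.38]]]'; python3 to.py; python3 look.py 22; python3 -c "
from h import *
t=cv2.imread('pics/side_22.png')[:,:,::-1];crop(t,220,110,330,210,7,'s_22')"
```

```text
t: 54.58
position: [0.6649, -0.0113, 0.0693]
eef_rot: [3.134, -0.004, 1.495]
force: [4.9, 5.9, 5.9]
grip_width: 0.0137
t 54.58 pos [ 0.665 -0.011  0.069] rot [ 3.134 -0.004  1.495] F [4.949 5.919 5.888] w 0.0137 q [ 0.162  0.649 -0.319  1.621  0.24   0.903 -0.321]
```

View pics/s_22.png

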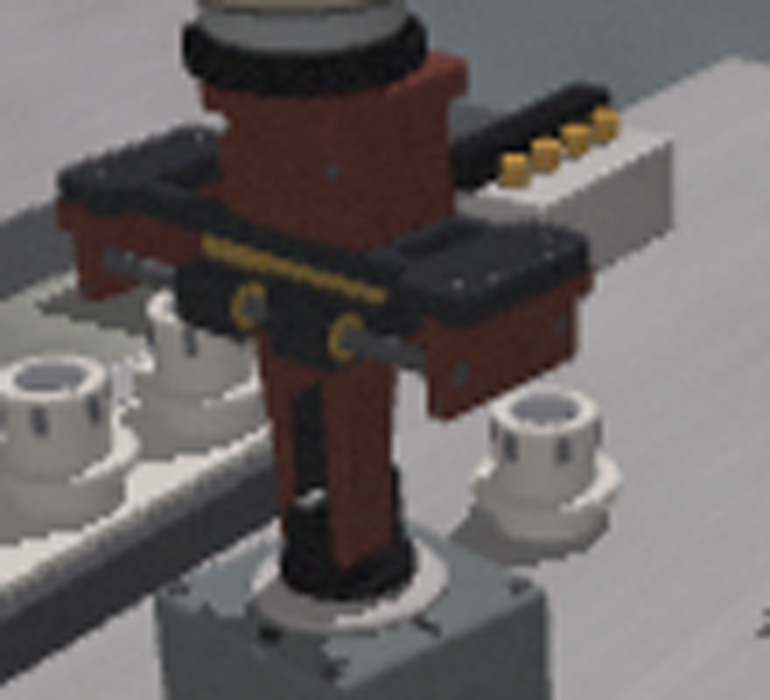

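The bar's white line now points at the round dot side. Let it spring up, open, retreat.

```bash
python3 -m pendant '[[255,[0,0,-0.3],[0,0,0]],[255,[0,0,-0.6],[0,0,0]],[255,[0,0,-0.8],[0,0,0]],[0,[0,0,-0.8],[0,0,0]],[0,[0,0,-0.8],[0,0,0]]]'; python3 -m pendant '[[0,[0,0,0],[0,0,0]],[0,[0,0,0],[0,0,0]],[0,[0,0,0],[0,0,0]]]';  python3 -m pendant '[[0,[0,0,-2],[0,0,0]],[0,[0,0,-5],[0,0,0]],[0,[0,0,-9],[0,0,0]],[0,[0,0,-13],[0,0,0]],[0,[0,0,-17],[0,0,0]]]'; python3 to.py .45 -.25 .35
```

```text
t: 55.3
position: [0.6609, -0.0148, 0.0748]
eef_rot: [-3.141, 0.0, 1.492]
force: [-0.3, -0.0, -0.3]
grip_width: 0.0305
t: 55.68
position: [0.6607, -0.0139, 0.0748]
eef_rot: [-3.14, -0.001, 1.492]
force: [-0.3, -1.0, -1.0]
grip_width: 0.06
t: 56.3
position: [0.661, -0.0137, 0.248]
eef_rot: [3.141, -0.001, 1.493]
force: [0.8, -0.4, 0.0]
grip_width: 0.088
t 56.3 pos [ 0.661 -0.014  0.248] rot [ 3.141 -0.001  1.493] F [ 0.757 -0.392  0.024] w 0.088 q [ 0.184  0.482 -0.351  1.449  0.168  1.24  -0.263]
shift cm [-25.194 -19.184 -10.23 ]
```

```bash
python3 -m pendant '[[0,[0,-5,-2],[0,0,0]],[0,[0,-10,-4],[0,0,0]],[0,[0,-15,-6],[0,0,0]],[0,[0,-20,-6],[0,0,0]],[0,[0,-25,-6],[0,0,0]]]'; python3 look.py 23
python3 - <<'E'
from h import *
t=cv2.imread('pics/top_23.png')[:,:,::-1];s=cv2.imread('pics/side_23.png')[:,:,::-1]
crop(s,230,155,310,230,8,'s_23');crop(t,180,100,460,240,2.8,'t_23')
E
```

```text
t: 56.92
position: [0.4103, 0.0061, 0.3068]
eef_rot: [3.14, -0.0, 1.493]
force: [-0.8, 0.1, 0.2]
grip_width: 0.0877
```

View pics/s_23.png

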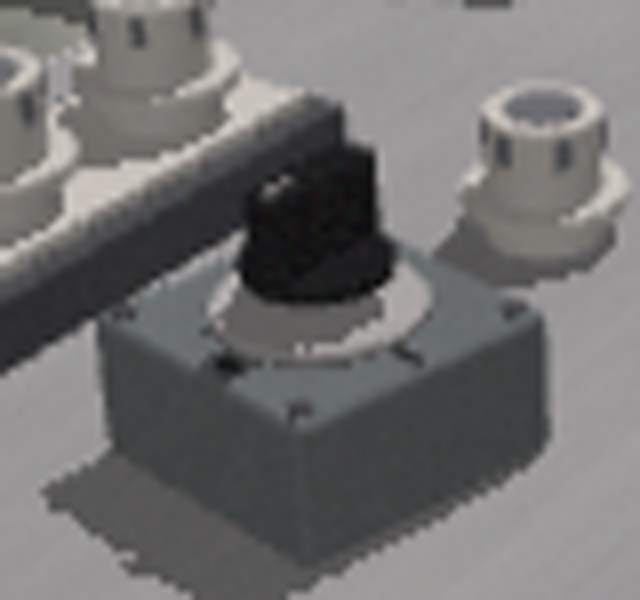

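View pics/t_23.png

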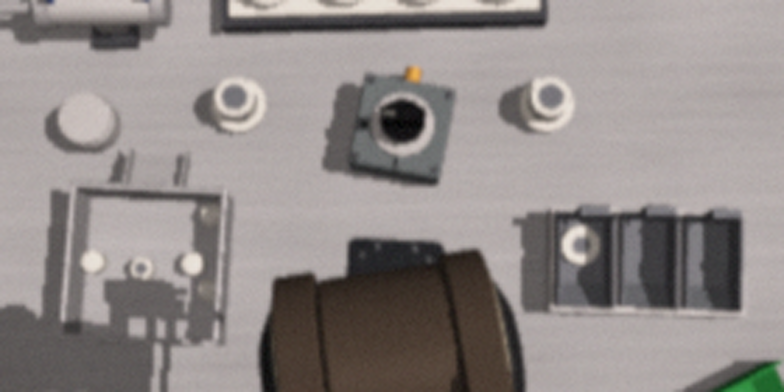

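View pics/sd_23.png

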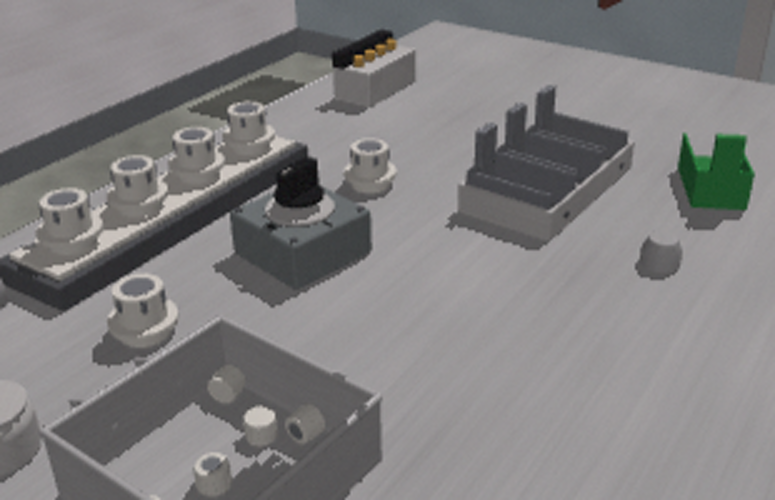

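The selector is at run and sprung up: its line points at the dot, and the disc is at the same height as before. Five caps are in the hopper, all the bins are seated, and the arm is clear, so I'm handing in.

```bash
python3 -m pendant '[[0,[0,0,0],[0,0,0]],[0,[0,0,0],[0,0,0]]]'; python3 -c "
from station import *
print(job_done())"
```

```text
t: 57.28
position: [0.4128, 0.0057, 0.3057]
eef_rot: [-3.141, -0.001, 1.492]
force: [0.6, -0.7, -0.6]
grip_width: 0.0881
the job is handed in; nothing more can be done
None
```

I restocked the hopper and turned the selector to run, then handed the job in at about 57 s. No verdict was reported.

- **Bins:** I lifted each cap bin (middle pocket, then right) level out of the frame, tipped it over the hopper and set it back in its pocket. Each held one cap.
- **Loose caps:** I placed all three from the deck in the hopper one at a time. I never saw any of them knocked aside.
- **Selector:** I pressed it about 6.5 mm, turned it about 1.43 rad clockwise while held down, let it spring up and released it.

**Last checks:** the final pictures show:
- five caps inside the hopper
- all three bins seated, with the disc still in its bin
- the selector's white line at the run dot, with the handle back at its original height
- the pucks and tin where they started, and the arm clear of everything

I did not check the screwdriver or the collet closely, but the arm never worked near them.

**What went wrong:** my first tipping direction at the hopper stopped at about 40° because joint 6 was near its limit. I levelled the bin, turned it and tipped it from another direction, and no caps were lost. When I gripped the handle it was about 2 mm off my measured position, and I corrected that before pressing.

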